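# Lay out the sorting station

## Robot

A 7-joint arm with a two-finger parallel gripper is mounted at the origin on the work surface. World frame = base frame: x ahead of the robot, y to its left, z up, the work surface at z = 0. Lengths are in m, angles in rad, forces in N, time in s.
With the tool pointing down it reaches from about 0.4 to 0.85 m from the base axis. Payload 4.5 kg.
Tool frame: the origin (TCP) lies midway between the tips of the shut fingers; the grasp point (between the pads) lies 19 mm behind it; z points along the fingers, y is the line along which they close (so a half turn about z gives the same grasp; the last joint's range is limited). The gripper opens to 88 mm and grips with 3 to 60 N. Pads are 18 mm wide; open, the fingers measure 123 mm over their backs; the gripper's body (75 mm by 187 mm) begins 45 mm behind the grasp point.
Start: joints at [1.25, 0.689, -0.195, 1.565, 0.157, 0.902, -0.215], TCP at [0.217, -0.586, 0.211] pointing down, gripper open.
Joint ranges: [-3.01, 3.01], [-0.46, 2.08], [-1.47, 1.51], [0.13, 2.56], [-1, 4.14], [0.04, 2.09], [-2.66, 2.66]. Speed limits (rad/s): [2.57, 2.57, 3.14, 3.14, 3.14, 3.14, 3.14].

## Interface

Orientations are given as a unit quaternion [x, y, z, w].
In Python, from plant import r gives the robot as it stands.
- The arm moves only by the tool carry_out, never from a script. Its argument "plan" is a list of rows, each an object with "rot": the turn, a rotation vector about the tool's x, y, z in rad, a list of three; "xyz": the shift along the tool's x, y, z in m, a list of three; "grip": the closure in counts, from 0 (fully open) to 255 (shut). In form: [{"rot": [wx, wy, wz], "xyz": [dx, dy, dz], "grip": grip}, ...]. A call has 1 to 8 rows; each row is the pose to reach, as a shift and turn from the pose commanded when the call began, along the tool's axes at that moment; what a row does not reach only later rows make up. A row lasts 1/12 s, in which the tool goes at most 41.7 mm and 7.16 degrees, less where a joint would pass 70% of its speed; a pose out of reach is approached as far as the arm can. A call with a gripper value outside its range is refused whole. The fingers move at their own pace and stop on an object; "squeeze" is the grip in N (left out, the last holds). Time passes only in rows, so rows that repeat a pose let the fingers close. It gives the time, the measured TCP pose, the force, the opening and the grip force at its end, in the units of the state.
- r.get_state(): the state, without advancing time (a new reading comes with each control period).
- r.snapshot(name): name is "side" or "top"; returns the picture (420x560x3 uint8, red, green, blue); there is no depth.
- r.camera_params(name): a dict with "fx", "fy", "cx", "cy" (pixels), "distortion" ([k1, k2, p1, p2, k3] as OpenCV has them; the pictures are not rectified), "position" and "attitude" of the camera in the world. Camera axes: x right, y down, z forward; pixel columns grow to the right and rows downward; lengths in m; the calibration is good to about 2 mm. A picture is of the moment at which its call begins. camera_params takes no time and is no camera call.
- r.finish_job(): hands the job in; it is judged then, once.
The state is a dict: "clock": time; "q": joint angles; "qd": joint speeds; "joint_torque": joint torques, N m; "tool_pos": TCP position; "eef_rot": TCP orientation; "contact_force": force on the tool from outside, world axes, zero at the start; "moment": the same for the moment, N m; "opening": opening from 0.0 (shut) to 1.0 (fully open); "finger_force": force on a finger pad.
Only numpy, scipy, OpenCV 4.12 (cv2) and the standard library are available. Lean on these libraries where they do the work, as an engineer would, in place of code of your own. Each camera call takes 0.05 s, during which the arm holds its last target. There are 200 camera calls.

## Task

Lay out the sorting station: set the open dish on the middle of the black disc of the microscope base and put its lid squarely on top, and in the white tray stand the wash bottle on the marked circle at the end nearer the microscope base, the sample jar on the circle at the other end and the vial on the circle between them. Centre each thing on its place, upright, and set it down gently without dropping it. Leave the beaker and the slide box where they are.

Things in the scene. Friction and masses are not known exactly. Their poses are not given: they have to be found in the camera images.
- dish_center (a point): Open round bare-metal (aluminium) specimen dish, loose: 52 mm outside diameter, 24 mm high, 4 mm wall, 5 mm bottom. The point is its centre, half-way up (12 mm above its underside). z points up; its yaw has no meaning (round).
- lid_center (a point): Lid of that dish, loose, bare metal with a black knob: a round plate 56 mm in diameter and 6 mm thick; the knob is 14 to 16 mm thick and 16 mm tall, in the middle on top (22 mm high in all). It has no rim: it simply lies on the dish's edge. The point is on its axis, 11 mm above its underside. z points up; its yaw has no meaning (round).
- washbottle_center (a point): Wash bottle, loose, plain white plastic, the tallest of the loose things in the near row: a straight round body 46 mm in diameter up to 72 mm, then a shoulder, a 26 mm cap up to 92 mm and a thin bent spout to 100 mm (the spout stays within the body's outline). The point is on its axis, 50 mm above its underside. z points up; its yaw has no meaning (round).
- jar_center (a point): Squat clear sample jar with a black lid, loose: 54 mm in diameter, 64 mm high, closed, straight-sided up to the lid (the top 14 mm, 52 mm in diameter). The point is its centre, 32 mm above its underside. z points up; its yaw has no meaning (round).
- vial_center (a point): Slim clear glass vial with a white cap, loose: 26 mm in diameter, 56 mm high, closed, straight-sided up to the cap (the top 14 mm, 24 mm in diameter). The point is its centre, 28 mm above its underside. z points up; its yaw has no meaning (round).
- tray: Fixed shallow white tray on the bench, 100 mm (its x) by 240 mm (its y), floor 4 mm thick, rim 10 mm high and 4 mm thick. Three places are marked on its floor by flat grey round patches (circles) 60 mm in diameter in a row along its y: at y = -75, 0 and +75 mm (x = 0). The origin is the centre of its underside, on the bench. It lies to the left or to the right of the microscope base, turned up to 0.3 rad.
- stage_disc (a point): Fixed microscope base: a white flat box 180 mm (x) by 150 mm (y), 30 mm high, with a flush black disc 90 mm in diameter in the middle of its flat top and no column. The point is the centre of the disc, on the top surface; z points up.
- beaker_center (a point): Bystander: empty glass beaker, 66 mm in diameter, 85 mm high, loose, at the far side. The point is on its axis, 42 mm above the bench.
- slidebox_center (a point): Bystander: box of slides, brown card with a pale lid, 80 x 90 x 32 mm, loose, at the left. The point is its centre, 16 mm above the bench.
Mind the look-alikes: they are no part of the job. What is meant by the part that bears jar_center is not green or turquoise, and is the larger of those in its own colour.

How it is judged:
By the outcome, as a careful person would: the job done as asked, in the order asked, and still so for the second after the job is handed in, with the robot touching nothing.
It also fails if it takes over 128 s, if anything falls off the work surface, if the arm or the gripper's body presses on something with over 40 N, if the wrist force passes 120 N, or if a joint passes its speed limit or range.

## Working session

There is one attempt and no reset: what is moved stays moved. The work goes in short steps, Python scripts to look and compute and a tool call to move; the robot and the scene stay as the last step left them, time stands still between calls to the robot, and variables do not carry over. Pictures are saved under pics/ and viewed, at most 14 in all, crops included, and the job is handed in when it is done.

Besides the shell and the picture viewer there is one more tool, called after ">>>" as name([rows], argument=value, ...), one row to a line, values as JSON. carry_out: Moves the arm, as the interface text tells. Its arguments: {"type":"object","properties":{"plan":{"type":"array"},"squeeze":{"type":"number"}},"required":["plan"]}

```bash
ls; mkdir -p pics; python3 - <<'E'
from plant import r
import cv2
for n in("side","top"):
    im=r.snapshot(n); cv2.imwrite(f"pics/{n}0.png",im[:,:,::-1]); print(n,r.camera_params(n))
s=r.get_state(); print(s)
E
```

```text
pics
side {'fx': 459.8635703883363, 'fy': 459.8635703883363, 'cx': 274.92862869892025, 'cy': 213.79139552070652, 'distortion': array([0.02065198, 0.        , 0.        , 0.        , 0.        ]), 'position': array([0.21974586, 0.97256387, 0.76175841]), 'attitude': array([-0.15931592,  0.87730854, -0.44400935,  0.08833953])}
top {'fx': 403.2817574759367, 'fy': 403.2817574759367, 'cx': 284.7806128703797, 'cy': 208.73582697479534, 'distortion': array([-0.09040751,  0.        ,  0.        ,  0.        ,  0.        ]), 'position': array([0.43333851, 0.09934176, 0.99344558]), 'attitude': array([-0.69728559,  0.71202914, -0.06803257,  0.04667858])}
{'clock': 0.1, 'q': array([ 1.24979533,  0.68991655, -0.19454872,  1.56622677,  0.15734539,
        0.90250609, -0.21508296]), 'qd': array([ 0.00076225, -0.00074523,  0.00025133, -0.00095068,  0.0016875 ,
       -0.00090073, -0.00028782]), 'joint_torque': array([-3.33886390e-03, -5.28502500e+01, -1.27138764e+00, -1.53838688e+01,
       -5.24582807e-02,  1.98286754e-03,  5.81382051e-05]), 'tool_pos': array([ 0.21687486, -0.58551515,  0.21028429]), 'eef_rot': array([ 9.84292886e-01,  1.76541290e-01, -2.13260404e-04, -8.01610615e-04]), 'contact_force': array([ 0.38925076,  0.3442332 , -0.40453277]), 'moment': array([ 0.01233006,  0.01559789, -0.04587379]), 'finger_force': 0.0, 'opening': 1.0046633493139607}
```

View pics/top0.png

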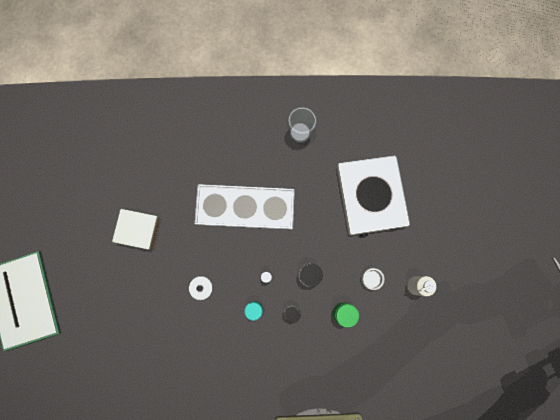

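View pics/side0.png

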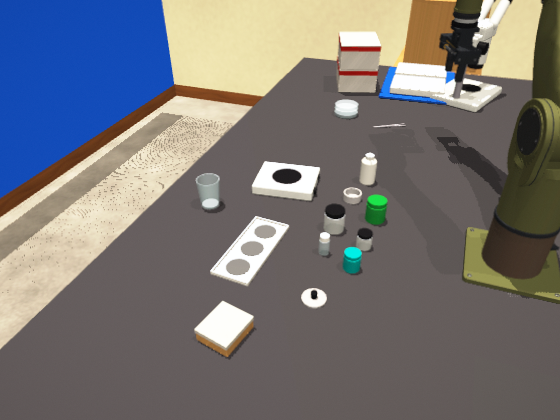

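The top view shows lid (200,288), vial (266,277), jar (310,275), dish (373,279), wash bottle (426,287), tray circles (215,205), (245,207), (275,208) and disc (374,194). The look-alikes are turquoise (253,311), small black (291,314) and green (347,315). The side view agrees.

```bash
cat > h.py <<'E'
import cv2, numpy as np
from scipy.spatial.transform import Rotation as R
from plant import r
def ray(n,uv):
    p=r.camera_params(n); K=np.array([[p['fx'],0,p['cx']],[0,p['fy'],p['cy']],[0,0,1.]])
    x=cv2.undistortPoints(np.array([[uv]],float),K,p['distortion'])[0,0]
    return np.array(p['position']),R.from_quat(p['attitude']).apply([x[0],x[1],1])
def onz(n,uv,z):
    o,d=ray(n,uv); return o+d*(z-o[2])/d[2]
def blob(im,c,h,lo,hi,mode):
    """centre (min circle + centroid) of grey blob in window half-size h around c"""
    u,v=c; w=im[v-h:v+h+1,u-h:u+h+1]; g=w.max(2) 
    m=((g>=lo)&(g<=hi)).astype(np.uint8)
    cs,_=cv2.findContours(m,cv2.RETR_EXTERNAL,cv2.CHAIN_APPROX_NONE)
    k=max(cs,key=cv2.contourArea); (a,b),(d1,d2),_=cv2.fitEllipse(k)
    return (a+u-h,b+v-h),(d1+1,d2+1)
E
python3 - <<'E'
from h import *
t=r.snapshot("top"); s=r.snapshot("side")
for nm,c,h,lo,hi,z in [("lid",(200,288),17,110,255,.006),("vial",(266,277),10,130,255,.056),("dish",(373,279),16,110,255,.024),
  ("wash",(426,287),14,120,255,.09),("c+",(215,205),15,60,185,.004),("c0",(245,207),15,60,185,.004),("c-",(275,208),15,60,185,.004),("disc",(374,194),25,0,90,.03)]:
    e,d=blob(t,c,h,lo,hi,0); print(nm,np.round(e,1),np.round(d,1),np.round(onz("top",e,z),4))
# grey profile across jar
print(t[275,290:330].max(1)); print(t[255:295,310].max(1)); print(t[287,405:445].max(1))
a=cv2.resize(t[240:330,180:446],None,fx=3,fy=3,interpolation=cv2.INTER_CUBIC)
b=cv2.resize(s[140:310,280:400],None,fx=3,fy=3,interpolation=cv2.INTER_CUBIC)
cv2.imwrite("pics/a.png",np.clip(a[:,:,::-1]*1.6,0,255)); cv2.imwrite("pics/b.png",np.clip(b[:,:,::-1]*1.0,0,255))
E
```

```text
lid [200.1 287.6] [23.9 24.8] [0.4062 0.276  0.006 ]
vial [266.  276.8] [11.1 11.5] [0.4291 0.1161 0.056 ]
dish [373.1 278.5] [22.7 23. ] [ 0.4182 -0.1401  0.024 ]
wash [426.2 285.8] [20.  20.7] [ 0.3989 -0.2448  0.09  ]
c+ [214.3 205.1] [22.8 23.7] [0.6077 0.2426 0.004 ]
c0 [244.6 206.5] [22.7 23.6] [0.6027 0.1672 0.004 ]
c- [274.7 208. ] [23.  23.1] [0.5975 0.0926 0.004 ]
disc [373.5 193.7] [33.8 35.1] [ 0.6244 -0.1513  0.03  ]
[ 87  94  94  90  89  93  91  67  82 105  72  64  67  69  69  61  68  70
  69  70  71  66  63  68  64  64  67  64  70  66  64  61  58  89  94  90
  95  88  87  96]
[92 87 86 81 83 84 82 90 96 76 59 65 69 69 65 71 64 69 70 69 71 62 71 65
 68 67 69 70 66 65 71 70 69 64 65 88 94 90 91 92]
[ 61  61  81 112 107 109 107 109 106 108 103 106 185 229 227 230 230 184
 120 142 209 232 232 236 233 236 233 234 237 239 228 135  84  81  79  81
  81  82  87  81][ WARN:0@3.772] global loadsave.cpp:1063 imwrite_ Unsupported depth image for selected encoder is fallbacked to CV_8U.
```

View pics/a.png

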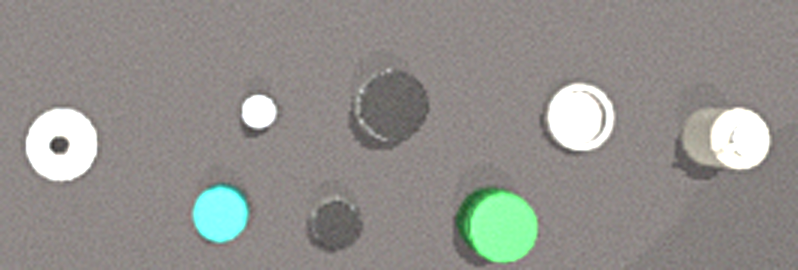

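View pics/b.png

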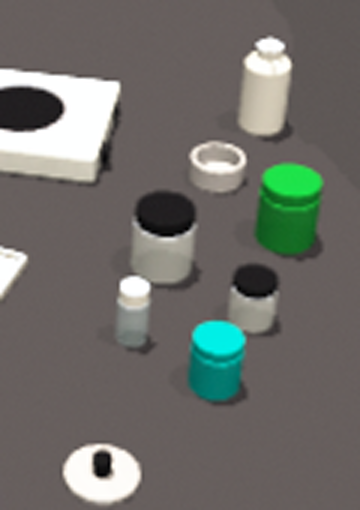

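Crops confirm: jar lid centre at about (311.2,275.2) in top and (335,209) in side. Bottle shoulder is at (426.2,286) in top and (369,162) in side. The large black-lidded jar is the right one, because the second black one is smaller.

```bash
python3 - <<'E'
from h import *
for nm,t,s,z,zs in [("jar",(311.2,275.2),(335,209),.064,.064),("wash",(426.2,286),(369,161.7),.072,.074),("vial",(266,276.8),(324.7,235.3),.056,.056),("dish",(373.1,278.5),(352.7,193.3),.024,.024),("lid",(200.1,287.6),(314,291.3),.006,.022),("disc",(373.5,193.7),(287,176.5),.03,.03)]:
    print(nm,np.round(onz("top",t,z),4)[:2],np.round(onz("side",s,zs),4)[:2])
print(r.get_state()['tool_pos'])
E
```

```text
jar [0.4304 0.0126] [0.431  0.0117]
wash [ 0.3979 -0.2517] [ 0.3959 -0.2436]
vial [0.4291 0.116 ] [0.4284 0.1161]
dish [ 0.4183 -0.1401] [ 0.4155 -0.136 ]
lid [0.4062 0.276 ] [0.4063 0.2728]
disc [ 0.6244 -0.1512] [ 0.6215 -0.1499]
[ 0.2169852  -0.58569739  0.21053702]
```

>>> carry_out([
  {"rot": [0, 0, -1.215], "xyz": [0, 0, 0], "grip": 0},
  {"rot": [0, 0, -1.215], "xyz": [0, 0, 0], "grip": 0},
  {"rot": [0, 0, -1.215], "xyz": [0, 0, 0], "grip": 0},
  {"rot": [0, 0, -1.215], "xyz": [0, 0, 0], "grip": 0},
  {"rot": [0, 0, -1.215], "xyz": [0, 0, 0], "grip": 0},
  {"rot": [0, 0, -1.215], "xyz": [0, 0, 0], "grip": 0},
  {"rot": [0, 0, -1.215], "xyz": [0, 0, 0], "grip": 0},
  {"rot": [0, 0, -1.215], "xyz": [0, 0, 0], "grip": 0},
], squeeze=15)

```text
clock: 0.87
tool_pos: [0.2169, -0.586, 0.2108]
eef_rot: [0.777, 0.629, -0.0, -0.0]
contact_force: [-0.4, 1.1, -0.5]
opening: 0.997
finger_force: 0.0
```

>>> carry_out([
  {"rot": [0, 0, -0.211], "xyz": [0.04, 0.008, 0], "grip": 0},
  {"rot": [0, 0, -0.211], "xyz": [0.08, 0.016, 0], "grip": 0},
  {"rot": [0, 0, -0.211], "xyz": [0.12, 0.025, 0], "grip": 0},
  {"rot": [0, 0, -0.211], "xyz": [0.16, 0.034, 0], "grip": 0},
  {"rot": [0, 0, -0.211], "xyz": [0.2, 0.043, 0], "grip": 0},
  {"rot": [0, 0, -0.211], "xyz": [0.24, 0.052, 0], "grip": 0},
  {"rot": [0, 0, -0.211], "xyz": [0.27, 0.058, 0], "grip": 0},
  {"rot": [0, 0, -0.211], "xyz": [0.29, 0.062, 0], "grip": 0},
])

```text
clock: 1.53
tool_pos: [0.3412, -0.3126, 0.2113]
eef_rot: [0.707, 0.707, 0.001, -0.0]
contact_force: [0.4, 0.7, 0.4]
opening: 0.998
finger_force: 0.0
```

>>> carry_out([
  {"rot": [0, 0, 0], "xyz": [0.035, 0.015, 0], "grip": 0},
  {"rot": [0, 0, 0], "xyz": [0.07, 0.031, 0], "grip": 0},
  {"rot": [0, 0, 0], "xyz": [0.105, 0.047, 0.01], "grip": 0},
  {"rot": [0, 0, 0], "xyz": [0.14, 0.062, 0.03], "grip": 0},
  {"rot": [0, 0, 0], "xyz": [0.165, 0.073, 0.06], "grip": 0},
  {"rot": [0, 0, 0], "xyz": [0.173, 0.077, 0.09], "grip": 0},
  {"rot": [0, 0, 0], "xyz": [0.173, 0.077, 0.11], "grip": 0},
  {"rot": [0, 0, 0], "xyz": [0.173, 0.077, 0.12], "grip": 0},
])

```text
clock: 2.2
tool_pos: [0.4172, -0.1419, 0.0889]
eef_rot: [0.708, 0.706, -0.001, -0.001]
contact_force: [-0.7, -0.3, -0.6]
opening: 1.001
finger_force: 0.0
```

```bash
python3 - <<'E'
from h import *
print(r.get_state()['tool_pos'])
s=r.snapshot("side");t=r.snapshot("top")
a=cv2.resize(t[220:330,310:450],None,fx=3,fy=3); b=cv2.resize(s[100:230,290:410],None,fx=3,fy=3)
c=np.zeros((390,800,3),np.uint8); c[:330,:420]=a; c[:390,430:790]=b
cv2.imwrite("pics/c.png",c[:,:,::-1])
E
```

```text
[ 0.41715096 -0.14189815  0.08888714]
```

View pics/c.png

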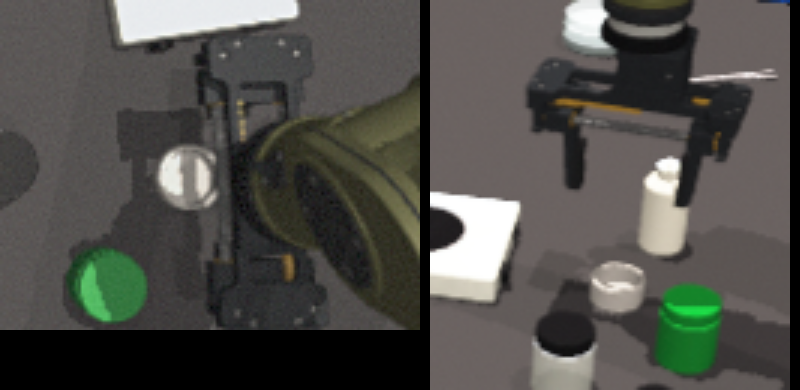

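The crop shows the open fingers above and around the dish: tips at side pixels about (337.7,162) and (375.3,166.7). Checking TCP against the camera, then going down.

```bash
python3 - <<'E'
from h import *
print(onz("side",(337.7,162),.089),onz("side",(375.3,166.7),.089))
E
```

```text
[ 0.4771875  -0.18501856  0.089     ] [ 0.3693396  -0.19469849  0.089     ]
```

>>> carry_out([
  {"rot": [0, 0, 0], "xyz": [0.003, 0.001, 0.02], "grip": 0},
  {"rot": [0, 0, 0], "xyz": [0.003, 0.001, 0.04], "grip": 0},
  {"rot": [0, 0, 0], "xyz": [0.003, 0.001, 0.058], "grip": 0},
  {"rot": [0, 0, 0], "xyz": [0.003, 0.001, 0.07], "grip": 0},
  {"rot": [0, 0, 0], "xyz": [0.003, 0.001, 0.079], "grip": 0},
  {"rot": [0, 0, 0], "xyz": [0.003, 0.001, 0.084], "grip": 0},
  {"rot": [0, 0, 0], "xyz": [0.003, 0.001, 0.085], "grip": 0},
  {"rot": [0, 0, 0], "xyz": [0.003, 0.001, 0.085], "grip": 40},
])

```text
clock: 2.97
tool_pos: [0.42, -0.1411, 0.0063]
eef_rot: [0.709, 0.705, 0.001, 0.001]
contact_force: [0.0, -0.3, -0.5]
opening: 0.949
finger_force: 0.0
```

```bash
python3 - <<'E'
from h import *
s=r.snapshot("side");t=r.snapshot("top")
a=cv2.resize(t[220:330,310:450],None,fx=3,fy=3); b=cv2.resize(s[120:240,290:410],None,fx=4,fy=4)
c=np.zeros((480,800,3),np.uint8); c[:330,:310]=a[:,:310]; c[:480,320:800]=b
cv2.imwrite("pics/d.png",c[:,:,::-1]); print(r.get_state()['tool_pos'],onz("top",(397,280),.16))
E
```

```text
[ 0.41955524 -0.1410153   0.00655675] [ 0.41572176 -0.15666007  0.16      ]
```

View pics/d.png

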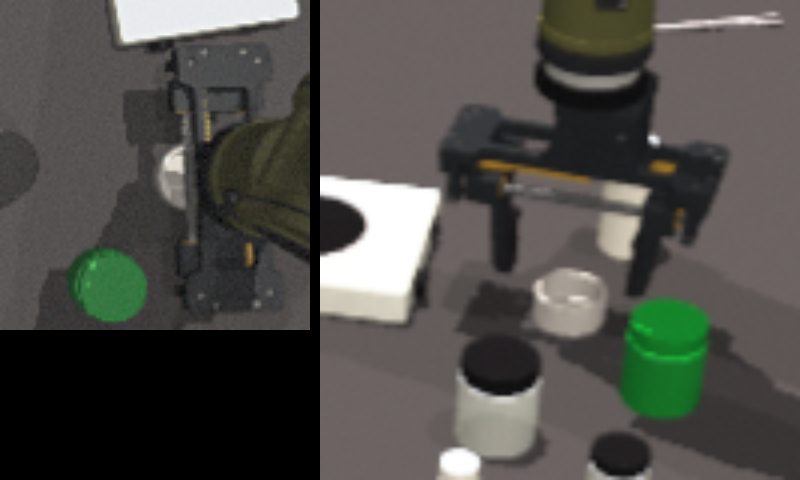

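The crop shows finger tips at side pixels about (336,187) and (369,193), which looks roughly 28 mm higher than the reported TCP. I'll close partly to see whether they touch the dish: contact would stop at an opening of 0.59.

>>> carry_out([
  {"rot": [0, 0, 0], "xyz": [0, 0, 0], "grip": 80},
  {"rot": [0, 0, 0], "xyz": [0, 0, 0], "grip": 115},
  {"rot": [0, 0, 0], "xyz": [0, 0, 0], "grip": 115},
  {"rot": [0, 0, 0], "xyz": [0, 0, 0], "grip": 115},
  {"rot": [0, 0, 0], "xyz": [0, 0, 0], "grip": 115},
  {"rot": [0, 0, 0], "xyz": [0, 0, 0], "grip": 115},
], squeeze=10)

```text
clock: 3.57
tool_pos: [0.4188, -0.1405, 0.0061]
eef_rot: [0.709, 0.705, -0.0, 0.0]
contact_force: [0.7, 0.6, 0.6]
opening: 0.553
finger_force: 0.0
```

```bash
python3 - <<'E'
from h import *
s=r.snapshot("side")
b=cv2.resize(s[140:240,290:410],None,fx=5,fy=5)
cv2.imwrite("pics/e.png",np.clip(b[:,:,::-1].astype(int)*1.5,0,255).astype(np.uint8)); 
st=r.get_state();print(st['tool_pos'],st['opening'],st['finger_force'])
for p in((336.3,187.5),(369.5,193)):
    o,d=ray("side",p); print(o+d*(-.141-o[1])/d[1])
E
```

```text
[ 0.41880032 -0.14053185  0.00606063] 0.5504552122908865 0.0
[ 0.46572283 -0.141       0.02986021]
[ 0.36882767 -0.141       0.0324103 ]
```

View pics/e.png

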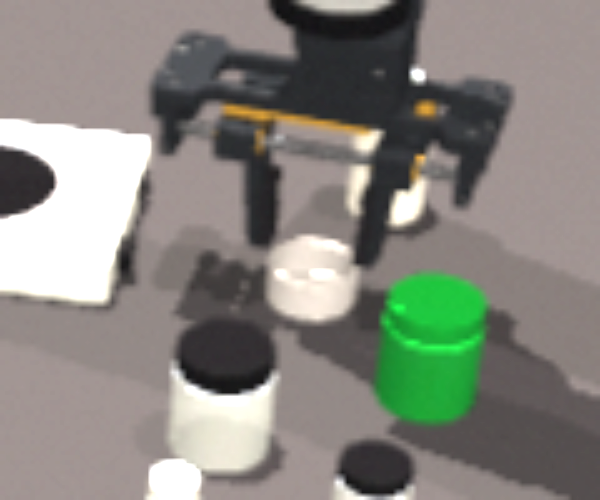

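The fingers closed to 48 mm without contact: tips triangulate to z≈0.03, above the dish, so they are higher than the reported TCP. Reopening and going down in small, force-watched steps.

>>> carry_out([
  {"rot": [0, 0, 0], "xyz": [0, 0, 0], "grip": 30},
  {"rot": [0, 0, 0], "xyz": [0, 0, 0], "grip": 30},
  {"rot": [0, 0, 0], "xyz": [0, 0, 0], "grip": 30},
  {"rot": [0, 0, 0], "xyz": [0, 0, 0.003], "grip": 30},
  {"rot": [0, 0, 0], "xyz": [0, 0, 0.006], "grip": 30},
  {"rot": [0, 0, 0], "xyz": [0, 0, 0.008], "grip": 30},
  {"rot": [0, 0, 0], "xyz": [0, 0, 0.009], "grip": 30},
  {"rot": [0, 0, 0], "xyz": [0, 0, 0.01], "grip": 30},
])

```text
clock: 4.28
tool_pos: [0.4187, -0.1405, -0.0041]
eef_rot: [0.709, 0.705, 0.0, -0.0]
contact_force: [-0.8, -1.4, 0.0]
opening: 0.881
finger_force: 0.0
```

>>> carry_out([
  {"rot": [0, 0, 0], "xyz": [0, 0, 0.002], "grip": 30},
  {"rot": [0, 0, 0], "xyz": [0, 0, 0.004], "grip": 30},
  {"rot": [0, 0, 0], "xyz": [0, 0, 0.005], "grip": 30},
  {"rot": [0, 0, 0], "xyz": [0, 0, 0.006], "grip": 30},
  {"rot": [0, 0, 0], "xyz": [0, 0, 0.007], "grip": 30},
  {"rot": [0, 0, 0], "xyz": [0, 0, 0.007], "grip": 30},
])

```text
clock: 4.78
tool_pos: [0.4186, -0.1405, -0.0112]
eef_rot: [0.709, 0.705, -0.0, -0.0]
contact_force: [-0.4, -0.6, 0.1]
opening: 0.883
finger_force: 0.0
```

```bash
python3 - <<'E'
from h import *
s=r.snapshot("side");t=r.snapshot("top")
a=cv2.resize(t[220:330,310:450],None,fx=3,fy=3); b=cv2.resize(s[120:240,290:410],None,fx=4,fy=4)
c=np.zeros((480,800,3),np.uint8); c[:330,:310]=a[:,:310]; c[:480,320:800]=b
cv2.imwrite("pics/f.png",np.clip(c[:,:,::-1].astype(int)*1.5,0,255).astype(np.uint8))
st=r.get_state();print(st['tool_pos'],st['opening'],st['contact_force'])
E
```

```text
[ 0.41867499 -0.14048763 -0.01099937] 0.8817165617373208 [ 0.65618649 -0.28147769  0.14598674]
```

View pics/f.png

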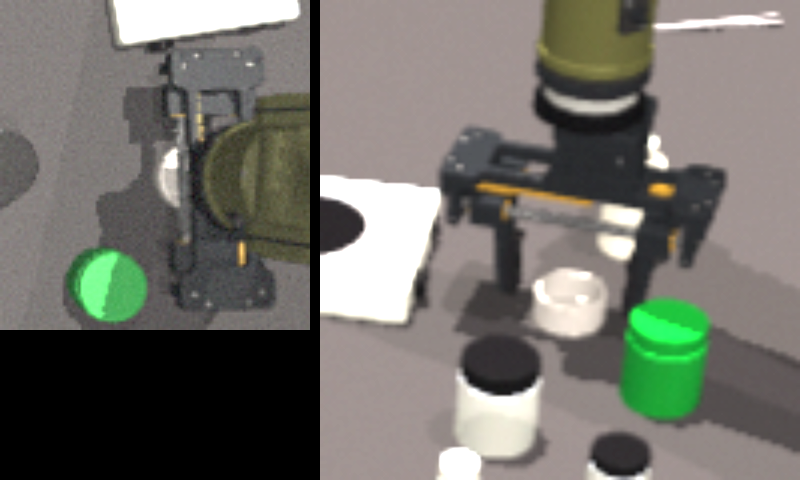

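The tips now sit beside the dish, still clear of the table (side about (337,192), (369,197)). I'll feel for the table with 1 mm steps to fix the height offset.

>>> carry_out([
  {"rot": [0, 0, 0], "xyz": [0, 0, 0.002], "grip": 30},
  {"rot": [0, 0, 0], "xyz": [0, 0, 0.004], "grip": 30},
  {"rot": [0, 0, 0], "xyz": [0, 0, 0.005], "grip": 30},
  {"rot": [0, 0, 0], "xyz": [0, 0, 0.006], "grip": 30},
  {"rot": [0, 0, 0], "xyz": [0, 0, 0.007], "grip": 30},
  {"rot": [0, 0, 0], "xyz": [0, 0, 0.007], "grip": 30},
])

```text
clock: 5.38
tool_pos: [0.4186, -0.1405, -0.0182]
eef_rot: [0.709, 0.705, -0.0, -0.0]
contact_force: [-0.2, 0.2, -0.8]
opening: 0.884
finger_force: 0.0
```

```bash
python3 - <<'E'
from h import *
s=r.snapshot("side")
cv2.imwrite("pics/g.png",np.clip(cv2.resize(s[160:220,320:390],None,fx=8,fy=8)[:,:,::-1].astype(int)*1.8,0,255).astype(np.uint8))
st=r.get_state();print(st['tool_pos'],st['opening'],st['contact_force'])
E
```

```text
[ 0.41867181 -0.14049135 -0.0181188 ] 0.8857690549097929 [0.16143118 0.1261103  0.41254027]
```

View pics/g.png

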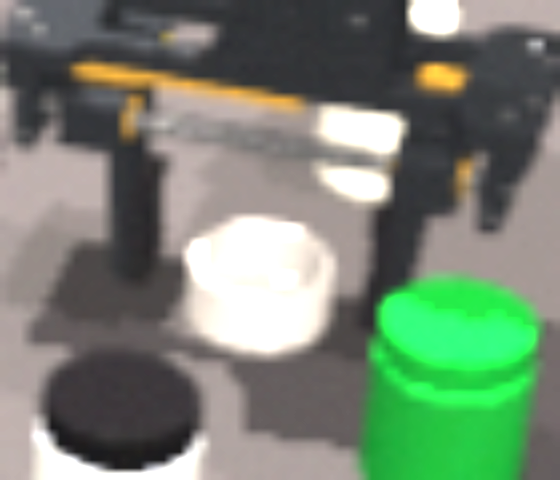

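Left tip (337,195) and the tip midpoint line up with the dish base centre, about 5 mm above the table. Closing.

>>> carry_out([
  {"rot": [0, 0, 0], "xyz": [0, 0, 0], "grip": 80},
  {"rot": [0, 0, 0], "xyz": [0, 0, 0], "grip": 110},
  {"rot": [0, 0, 0], "xyz": [0, 0, 0], "grip": 130},
  {"rot": [0, 0, 0], "xyz": [0, 0, 0], "grip": 130},
  {"rot": [0, 0, 0], "xyz": [0, 0, 0], "grip": 130},
  {"rot": [0, 0, 0], "xyz": [0, 0, 0], "grip": 130},
  {"rot": [0, 0, 0], "xyz": [0, 0, 0], "grip": 130},
], squeeze=15)

```text
clock: 6.02
tool_pos: [0.4187, -0.1405, -0.0179]
eef_rot: [0.709, 0.705, -0.0, 0.0]
contact_force: [-0.3, 0.4, 0.4]
opening: 0.575
finger_force: 15.0
```

```bash
python3 - <<'E'
from h import *
st=r.get_state();print(st['tool_pos'],st['opening'],st['finger_force'],st['contact_force'])
for z in(0,.005,.01):print(onz("side",(336.9,195),z))
E
```

```text
[ 0.41871938 -0.1405204  -0.01793943] 0.5746146631669928 14.999991855584085 [-0.29022154  0.42458006  0.4318114 ]
[ 0.4635922  -0.14742024  0.        ]
[ 0.46199165 -0.14006893  0.005     ]
[ 0.4603911  -0.13271762  0.01      ]
```

Dish held (15 N). Lifting and carrying to the disc: tool x = world y, tool y = world x.

>>> carry_out([
  {"rot": [0, 0, 0], "xyz": [0, 0, -0.01], "grip": 130},
  {"rot": [0, 0, 0], "xyz": [0, 0, -0.03], "grip": 130},
  {"rot": [0, 0, 0], "xyz": [0, 0, -0.05], "grip": 130},
  {"rot": [0, 0, 0], "xyz": [-0.001, 0.015, -0.065], "grip": 130},
  {"rot": [0, 0, 0], "xyz": [-0.003, 0.04, -0.07], "grip": 130},
  {"rot": [0, 0, 0], "xyz": [-0.005, 0.07, -0.07], "grip": 130},
  {"rot": [0, 0, 0], "xyz": [-0.007, 0.1, -0.07], "grip": 130},
  {"rot": [0, 0, 0], "xyz": [-0.009, 0.13, -0.07], "grip": 130},
])

```text
clock: 6.68
tool_pos: [0.5495, -0.1508, 0.0525]
eef_rot: [0.709, 0.705, 0.0, -0.0]
contact_force: [0.7, 0.4, -0.9]
opening: 0.576
finger_force: 15.0
```

>>> carry_out([
  {"rot": [0, 0, 0], "xyz": [-0.001, 0.025, 0], "grip": 130},
  {"rot": [0, 0, 0], "xyz": [-0.002, 0.05, 0], "grip": 130},
  {"rot": [0, 0, 0], "xyz": [-0.003, 0.066, 0.0], "grip": 130},
  {"rot": [0, 0, 0], "xyz": [-0.0035, 0.074, 0.005], "grip": 130},
  {"rot": [0, 0, 0], "xyz": [-0.0035, 0.076, 0.015], "grip": 130},
  {"rot": [0, 0, 0], "xyz": [-0.0035, 0.076, 0.025], "grip": 130},
  {"rot": [0, 0, 0], "xyz": [-0.0035, 0.076, 0.03], "grip": 130},
  {"rot": [0, 0, 0], "xyz": [-0.0035, 0.076, 0.03], "grip": 130},
])

```text
clock: 7.35
tool_pos: [0.6216, -0.1542, 0.0197]
eef_rot: [0.709, 0.706, -0.002, -0.002]
contact_force: [-0.5, 0.4, -0.5]
opening: 0.576
finger_force: 15.0
```

```bash
python3 - <<'E'
from h import *
st=r.get_state();print(st['tool_pos'],st['opening'],st['finger_force'],st['contact_force'])
s=r.snapshot("side");t=r.snapshot("top")
a=cv2.resize(t[150:240,330:430],None,fx=4,fy=4); b=cv2.resize(s[120:220,240:340],None,fx=4,fy=4)
cv2.imwrite("pics/i.png",np.vstack([np.zeros((0,800,3),np.uint8),np.hstack([np.pad(a,((0,40),(0,0),(0,0))),b])])[:,:,::-1])
E
```

```text
[ 0.62161136 -0.15417097  0.019675  ] 0.5760904895274118 14.999826648272574 [-0.50328472  0.43262485 -0.45741057]
```

View pics/i.png

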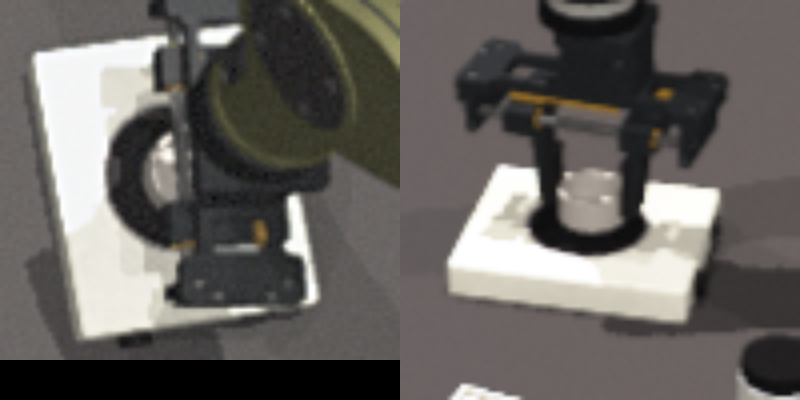

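Dish hangs about 10 mm above the disc, roughly centred. Lowering gently.

>>> carry_out([
  {"rot": [0, 0, 0], "xyz": [0, 0, 0.002], "grip": 130},
  {"rot": [0, 0, 0], "xyz": [0, 0, 0.005], "grip": 130},
  {"rot": [0, 0, 0], "xyz": [0, 0, 0.007], "grip": 130},
  {"rot": [0, 0, 0], "xyz": [0, 0, 0.008], "grip": 130},
  {"rot": [0, 0, 0], "xyz": [0, 0, 0.009], "grip": 130},
  {"rot": [0, 0, 0], "xyz": [0, 0, 0.0095], "grip": 130},
  {"rot": [0, 0, 0], "xyz": [0, 0, 0.01], "grip": 130},
  {"rot": [0, 0, 0], "xyz": [0, 0, 0.01], "grip": 130},
])

```text
clock: 8.12
tool_pos: [0.6247, -0.154, 0.0122]
eef_rot: [0.709, 0.705, 0.0, 0.0]
contact_force: [-0.2, -1.3, -0.6]
opening: 0.577
finger_force: 15.0
```

>>> carry_out([
  {"rot": [0, 0, 0], "xyz": [0, 0, 0.0003], "grip": 130},
  {"rot": [0, 0, 0], "xyz": [0, 0, 0.0006], "grip": 130},
  {"rot": [0, 0, 0], "xyz": [0, 0, 0.0009], "grip": 130},
  {"rot": [0, 0, 0], "xyz": [0, 0, 0.001], "grip": 130},
])

```text
clock: 8.45
tool_pos: [0.6248, -0.154, 0.0121]
eef_rot: [0.709, 0.705, -0.0, 0.0]
contact_force: [-2.8, -0.1, 8.3]
opening: 0.571
finger_force: 15.0
```

```bash
python3 - <<'E'
from h import *
for i in range(4):
    st=r.get_state();r.snapshot("top");print(st['tool_pos'],st['contact_force'])
E
```

```text
[ 0.6247559  -0.15404732  0.01211986] [-2.75143735 -0.14642436  8.31766184]
[ 0.6247534  -0.15405374  0.01211673] [-2.44505851  0.54839936  7.06885072]
[ 0.62474041 -0.15403994  0.01211206] [-2.78642933 -0.49715373  7.96590241]
[ 0.62473617 -0.15403881  0.01211708] [-3.68648348 -0.04611835  7.81929403]
```

Seated (8 N up). Releasing slowly, then rising and moving aside toward the lid so the camera can see the dish.

>>> carry_out([
  {"rot": [0, 0, 0], "xyz": [0, 0, -0.001], "grip": 105},
  {"rot": [0, 0, 0], "xyz": [0, 0, -0.001], "grip": 90},
  {"rot": [0, 0, 0], "xyz": [0, 0, -0.001], "grip": 60},
  {"rot": [0, 0, 0], "xyz": [0, 0, -0.001], "grip": 60},
  {"rot": [0, 0, 0], "xyz": [0, 0, -0.02], "grip": 60},
  {"rot": [0, 0, 0], "xyz": [0, 0, -0.05], "grip": 60},
  {"rot": [0, 0, 0], "xyz": [0, 0, -0.09], "grip": 60},
  {"rot": [0, 0, 0], "xyz": [0, 0, -0.12], "grip": 60},
])

```text
clock: 9.32
tool_pos: [0.6251, -0.1536, 0.133]
eef_rot: [0.709, 0.705, 0.001, 0.0]
contact_force: [0.9, 0.1, 0.1]
opening: 0.763
finger_force: 0.0
```

>>> carry_out([
  {"rot": [0, 0, 0], "xyz": [0.035, -0.018, 0], "grip": 60},
  {"rot": [0, 0, 0], "xyz": [0.07, -0.036, 0], "grip": 60},
  {"rot": [0, 0, 0], "xyz": [0.105, -0.054, 0], "grip": 60},
  {"rot": [0, 0, 0], "xyz": [0.14, -0.072, 0], "grip": 60},
  {"rot": [0, 0, 0], "xyz": [0.175, -0.09, 0], "grip": 60},
  {"rot": [0, 0, 0], "xyz": [0.21, -0.108, 0], "grip": 80},
  {"rot": [0, 0, 0], "xyz": [0.245, -0.126, 0], "grip": 100},
  {"rot": [0, 0, 0], "xyz": [0.28, -0.144, 0], "grip": 130},
])

```text
clock: 9.98
tool_pos: [0.4811, 0.1281, 0.131]
eef_rot: [0.709, 0.705, 0.0, -0.0]
contact_force: [-0.6, 0.6, 0.1]
opening: 0.561
finger_force: 0.0
```

```bash
python3 - <<'E'
from h import *
t=r.snapshot("top");s=r.snapshot("side")
print(r.get_state()['tool_pos'])
e,d=blob(t,(374,192),13,110,255,0); print(e,d,onz("top",e,.054),"target .6244 -.1512")
e,d=blob(t,(374,194),25,0,90,0); print(e,d,onz("top",e,.03))
e,d=blob(t,(200,288),17,110,255,0); print("lid",e,d,onz("top",e,.006))
E
```

```text
[0.47907452 0.13506958 0.1319902 ]
(376.68591690063477, 191.88792419433594) (22.094499588012695, 22.74150848388672) [ 0.62396453 -0.1530393   0.054     ] target .6244 -.1512
(373.4781093597412, 193.6824836730957) (33.58374786376953, 35.071510314941406) [ 0.62445081 -0.1511712   0.03      ]
lid (200.0361213684082, 287.70394706726074) (24.478740692138672, 25.180025100708008) [0.40596076 0.27616053 0.006     ]
```

Dish sits within 2 mm of the disc centre. Lid still at (0.406, 0.276).

```bash
python3 - <<'E'
from h import *
for i in range(3): r.snapshot("top"); st=r.get_state();print(st['clock'],st['tool_pos'],st['eef_rot'])
E
```

```text
10.1333 [0.48073207 0.13084271 0.13152541] [ 7.05984273e-01  7.08226719e-01  8.27222667e-04 -6.60765371e-04]
10.1833 [0.48172992 0.1279265  0.13115067] [7.07637043e-01 7.06576114e-01 4.69055364e-05 9.44258653e-05]
10.2333 [0.48227345 0.12625054 0.1308924 ] [ 7.08782399e-01  7.05427010e-01 -3.29239875e-04  3.69119836e-04]
```

>>> carry_out([
  {"rot": [0, 0, 0], "xyz": [0.03, -0.015, 0], "grip": 150},
  {"rot": [0, 0, 0], "xyz": [0.06, -0.03, 0], "grip": 150},
  {"rot": [0, 0, 0], "xyz": [0.09, -0.045, 0.01], "grip": 150},
  {"rot": [0, 0, 0], "xyz": [0.12, -0.06, 0.03], "grip": 150},
  {"rot": [0, 0, 0], "xyz": [0.138, -0.069, 0.06], "grip": 150},
  {"rot": [0, 0, 0], "xyz": [0.147, -0.074, 0.085], "grip": 150},
  {"rot": [0, 0, 0], "xyz": [0.1495, -0.075, 0.105], "grip": 150},
  {"rot": [0, 0, 0], "xyz": [0.1495, -0.075, 0.11], "grip": 150},
])

```text
clock: 10.9
tool_pos: [0.4074, 0.2754, 0.0183]
eef_rot: [0.709, 0.705, -0.002, 0.0]
contact_force: [0.4, -0.8, 0.5]
opening: 0.412
finger_force: 0.0
```

>>> carry_out([
  {"rot": [0, 0, 0], "xyz": [0, 0, 0.01], "grip": 150},
  {"rot": [0, 0, 0], "xyz": [0, 0, 0.018], "grip": 150},
  {"rot": [0, 0, 0], "xyz": [0, 0, 0.024], "grip": 150},
  {"rot": [0, 0, 0], "xyz": [0, 0, 0.028], "grip": 150},
  {"rot": [0, 0, 0], "xyz": [0, 0, 0.03], "grip": 150},
  {"rot": [0, 0, 0], "xyz": [0, 0, 0.03], "grip": 150},
])

```text
clock: 11.4
tool_pos: [0.4081, 0.2762, -0.009]
eef_rot: [0.709, 0.705, 0.0, 0.0]
contact_force: [0.2, 0.5, 0.2]
opening: 0.415
finger_force: 0.0
```

```bash
python3 - <<'E'
from h import *
s=r.snapshot("side")
cv2.imwrite("pics/j.png",np.clip(cv2.resize(s[250:330,270:360],None,fx=6,fy=6)[:,:,::-1].astype(int)*1.2,0,255).astype(np.uint8))
st=r.get_state();print(st['tool_pos'],st['opening'],st['contact_force'])
E
```

```text
[ 0.40812196  0.2763842  -0.00879578] 0.4136911355078264 [ 0.83799249  0.45028393 -0.06693519]
```

View pics/j.png

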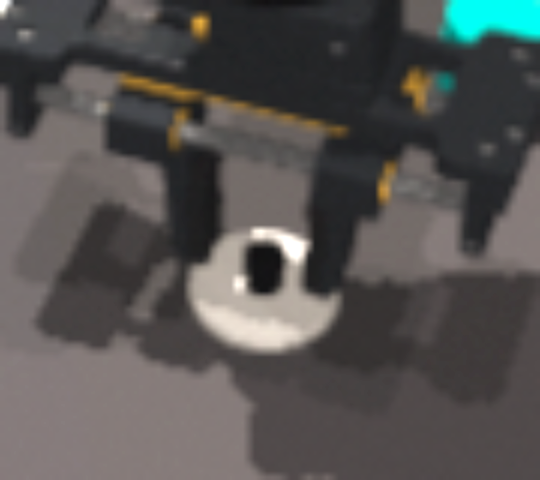

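Tips straddle the knob: tips (302,294), (324,298), knob top (314,291). About 2 mm further down, then close.

>>> carry_out([
  {"rot": [0, 0, 0], "xyz": [0, -0.001, 0.001], "grip": 150},
  {"rot": [0, 0, 0], "xyz": [0, -0.001, 0.002], "grip": 180},
  {"rot": [0, 0, 0], "xyz": [0, -0.001, 0.002], "grip": 200},
  {"rot": [0, 0, 0], "xyz": [0, -0.001, 0.002], "grip": 230},
  {"rot": [0, 0, 0], "xyz": [0, -0.001, 0.002], "grip": 230},
  {"rot": [0, 0, 0], "xyz": [0, -0.001, 0.002], "grip": 230},
  {"rot": [0, 0, 0], "xyz": [0, -0.001, 0.002], "grip": 230},
  {"rot": [0, 0, 0], "xyz": [0, -0.001, 0.002], "grip": 230},
], squeeze=15)

```text
clock: 12.12
tool_pos: [0.4069, 0.2766, -0.0109]
eef_rot: [0.709, 0.705, 0.0, 0.0]
contact_force: [-0.3, -1.1, 0.5]
opening: 0.165
finger_force: 15.0
```

```bash
python3 - <<'E'
from h import *
st=r.get_state();print(st['tool_pos'],st['opening'],st['finger_force'],st['contact_force'])
E
```

```text
[ 0.40686965  0.27661179 -0.01091606] 0.16461658075314686 15.000041659804992 [-0.2656313  -1.13192833  0.51447966]
```

>>> carry_out([
  {"rot": [0, 0, 0], "xyz": [0, 0, -0.01], "grip": 230},
  {"rot": [0, 0, 0], "xyz": [0, 0, -0.03], "grip": 230},
  {"rot": [0, 0, 0], "xyz": [0, 0, -0.055], "grip": 230},
  {"rot": [0, 0, 0], "xyz": [-0.01, 0.005, -0.08], "grip": 230},
  {"rot": [0, 0, 0], "xyz": [-0.03, 0.015, -0.1], "grip": 230},
  {"rot": [0, 0, 0], "xyz": [-0.055, 0.028, -0.11], "grip": 230},
  {"rot": [0, 0, 0], "xyz": [-0.085, 0.043, -0.11], "grip": 230},
  {"rot": [0, 0, 0], "xyz": [-0.115, 0.058, -0.11], "grip": 230},
])

```text
clock: 12.78
tool_pos: [0.4651, 0.1604, 0.0999]
eef_rot: [0.708, 0.706, 0.001, 0.0]
contact_force: [0.3, -1.3, -0.2]
opening: 0.168
finger_force: 15.0
```

>>> carry_out([
  {"rot": [0, 0, 0], "xyz": [-0.03, 0.015, 0], "grip": 230},
  {"rot": [0, 0, 0], "xyz": [-0.06, 0.03, 0], "grip": 230},
  {"rot": [0, 0, 0], "xyz": [-0.09, 0.045, 0], "grip": 230},
  {"rot": [0, 0, 0], "xyz": [-0.12, 0.061, 0], "grip": 230},
  {"rot": [0, 0, 0], "xyz": [-0.15, 0.076, 0], "grip": 230},
  {"rot": [0, 0, 0], "xyz": [-0.18, 0.092, 0], "grip": 230},
  {"rot": [0, 0, 0], "xyz": [-0.21, 0.107, 0], "grip": 230},
  {"rot": [0, 0, 0], "xyz": [-0.235, 0.12, 0], "grip": 230},
])

```text
clock: 13.45
tool_pos: [0.5833, -0.0777, 0.0986]
eef_rot: [0.71, 0.705, -0.001, 0.0]
contact_force: [0.6, -0.0, -0.3]
opening: 0.165
finger_force: 15.0
```

>>> carry_out([
  {"rot": [0, 0, 0], "xyz": [-0.025, 0.013, 0], "grip": 230},
  {"rot": [0, 0, 0], "xyz": [-0.045, 0.023, 0], "grip": 230},
  {"rot": [0, 0, 0], "xyz": [-0.062, 0.031, 0], "grip": 230},
  {"rot": [0, 0, 0], "xyz": [-0.074, 0.037, 0.0], "grip": 230},
  {"rot": [0, 0, 0], "xyz": [-0.079, 0.0395, 0.01], "grip": 230},
  {"rot": [0, 0, 0], "xyz": [-0.0796, 0.0398, 0.025], "grip": 230},
  {"rot": [0, 0, 0], "xyz": [-0.0796, 0.0398, 0.035], "grip": 230},
  {"rot": [0, 0, 0], "xyz": [-0.0796, 0.0398, 0.04], "grip": 230},
])

```text
clock: 14.12
tool_pos: [0.6202, -0.1526, 0.0562]
eef_rot: [0.708, 0.706, -0.001, -0.002]
contact_force: [-0.1, -0.2, -0.8]
opening: 0.162
finger_force: 15.0
```

```bash
python3 - <<'E'
from h import *
s=r.snapshot("side")
b=cv2.resize(s[130:210,240:340],None,fx=6,fy=6)
cv2.imwrite("pics/k.png",b[:,:,::-1]); st=r.get_state();print(st['tool_pos'],st['opening'],st['finger_force'],st['contact_force'])
E
```

```text
[ 0.62016701 -0.15243432  0.05604479] 0.1650456746019604 14.99998128740117 [-0.11862403  0.35665389 -1.50047327]
```

View pics/k.png

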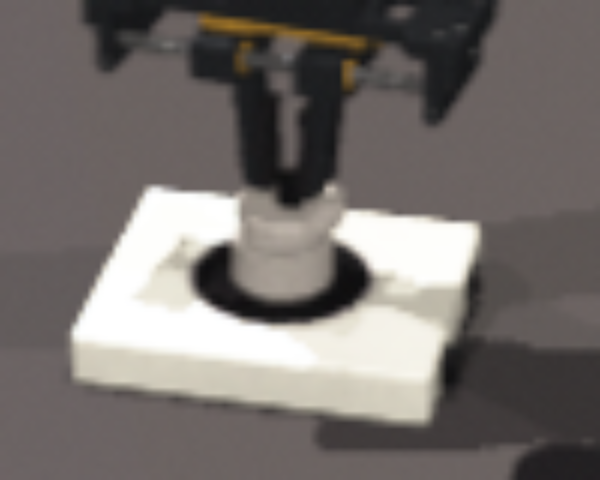

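Lid hangs over the dish, about 4 mm short in x (lid about (288.5,165), dish (287,175)). Letting it settle while lowering part-way.

>>> carry_out([
  {"rot": [0, 0, 0], "xyz": [0, 0, 0.002], "grip": 230},
  {"rot": [0, 0, 0], "xyz": [0, 0, 0.004], "grip": 230},
  {"rot": [0, 0, 0], "xyz": [0, 0, 0.006], "grip": 230},
  {"rot": [0, 0, 0], "xyz": [0, 0, 0.008], "grip": 230},
  {"rot": [0, 0, 0], "xyz": [0, 0, 0.01], "grip": 230},
  {"rot": [0, 0, 0], "xyz": [0, 0, 0.01], "grip": 230},
])

```text
clock: 14.67
tool_pos: [0.6223, -0.1542, 0.0488]
eef_rot: [0.709, 0.705, -0.0, -0.0]
contact_force: [0.1, -0.2, 0.6]
opening: 0.159
finger_force: 15.0
```

>>> carry_out([
  {"rot": [0, 0, 0], "xyz": [0.0008, 0.0022, 0], "grip": 230},
  {"rot": [0, 0, 0], "xyz": [0.0008, 0.0022, 0.001], "grip": 230},
  {"rot": [0, 0, 0], "xyz": [0.0008, 0.0022, 0.002], "grip": 230},
  {"rot": [0, 0, 0], "xyz": [0.0008, 0.0022, 0.003], "grip": 230},
  {"rot": [0, 0, 0], "xyz": [0.0008, 0.0022, 0.004], "grip": 230},
  {"rot": [0, 0, 0], "xyz": [0.0008, 0.0022, 0.0045], "grip": 230},
  {"rot": [0, 0, 0], "xyz": [0.0008, 0.0022, 0.005], "grip": 230},
  {"rot": [0, 0, 0], "xyz": [0.0008, 0.0022, 0.005], "grip": 230},
])

```text
clock: 15.33
tool_pos: [0.6246, -0.1534, 0.0439]
eef_rot: [0.709, 0.705, -0.0, -0.0]
contact_force: [-0.2, -0.4, -0.5]
opening: 0.158
finger_force: 15.0
```

>>> carry_out([
  {"rot": [0, 0, 0], "xyz": [0, 0, 0.0004], "grip": 230},
  {"rot": [0, 0, 0], "xyz": [0, 0, 0.0007], "grip": 230},
  {"rot": [0, 0, 0], "xyz": [0, 0, 0.001], "grip": 230},
  {"rot": [0, 0, 0], "xyz": [0, 0, 0.0013], "grip": 230},
  {"rot": [0, 0, 0], "xyz": [0, 0, 0.0013], "grip": 230},
])

```text
clock: 15.75
tool_pos: [0.6248, -0.1533, 0.0431]
eef_rot: [0.709, 0.705, -0.0, 0.0]
contact_force: [-1.4, 0.5, 3.5]
opening: 0.158
finger_force: 15.0
```

Seated. Releasing, rising, and heading for the wash bottle.

>>> carry_out([
  {"rot": [0, 0, 0], "xyz": [0, 0, -0.001], "grip": 205},
  {"rot": [0, 0, 0], "xyz": [0, 0, -0.001], "grip": 190},
  {"rot": [0, 0, 0], "xyz": [0, 0, -0.001], "grip": 150},
  {"rot": [0, 0, 0], "xyz": [0, 0, -0.001], "grip": 120},
  {"rot": [0, 0, 0], "xyz": [0, 0, -0.015], "grip": 60},
  {"rot": [0, 0, 0], "xyz": [0, 0, -0.04], "grip": 40},
  {"rot": [0, 0, 0], "xyz": [0, 0, -0.07], "grip": 40},
  {"rot": [0, 0, 0], "xyz": [0, 0, -0.1], "grip": 40},
])

```text
clock: 16.42
tool_pos: [0.6243, -0.1531, 0.1444]
eef_rot: [0.709, 0.706, -0.0, -0.0]
contact_force: [1.2, 0.3, 1.1]
opening: 0.685
finger_force: 0.0
```

>>> carry_out([
  {"rot": [0, 0, 0], "xyz": [-0.009, -0.02, -0.01], "grip": 40},
  {"rot": [0, 0, 0], "xyz": [-0.021, -0.05, -0.01], "grip": 40},
  {"rot": [0, 0, 0], "xyz": [-0.035, -0.085, -0.01], "grip": 40},
  {"rot": [0, 0, 0], "xyz": [-0.05, -0.12, -0.01], "grip": 40},
  {"rot": [0, 0, 0], "xyz": [-0.065, -0.155, -0.01], "grip": 40},
  {"rot": [0, 0, 0], "xyz": [-0.078, -0.185, -0.01], "grip": 40},
  {"rot": [0, 0, 0], "xyz": [-0.088, -0.21, -0.01], "grip": 40},
  {"rot": [0, 0, 0], "xyz": [-0.094, -0.222, -0.01], "grip": 40},
])

```text
clock: 17.08
tool_pos: [0.3981, -0.2479, 0.1533]
eef_rot: [0.71, 0.705, -0.002, -0.001]
contact_force: [-0.1, 0.5, -0.2]
opening: 0.844
finger_force: 0.0
```

```bash
python3 - <<'E'
from h import *
t=r.snapshot("top");s=r.snapshot("side")
print(r.get_state()['tool_pos'])
e,d=blob(t,(377,191),15,110,255,0); print(e,d,onz("top",e,.06))
a=cv2.resize(t[165:220,345:405],None,fx=6,fy=6); b=cv2.resize(s[110:200,250:400],None,fx=5,fy=5)[:, :]
cv2.imwrite("pics/l.png",np.vstack([np.pad(a,((0,0),(0,750-360),(0,0)))[:140*2:1][:150+130],b[:320] if 0 else b])[:600][:,:,::-1])
E
```

```text
[ 0.4005271  -0.24766494  0.15323421]
(378.7811393737793, 189.29320430755615) (28.687612533569336, 34.67525863647461) [ 0.62900251 -0.15692416  0.06      ]
```

View pics/l.png

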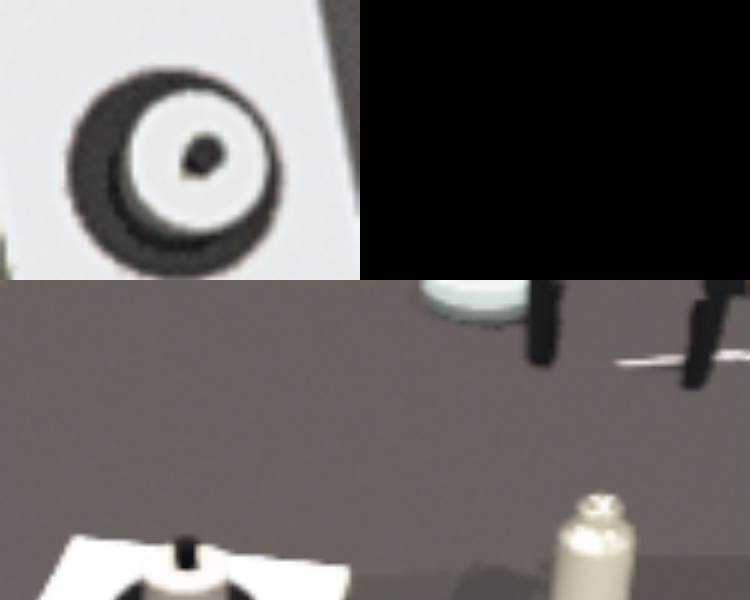

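Lid sits flat on the dish (top crop centre about (378,191.7), about 1.6 mm off). Bottle untouched. Going down around the bottle.

>>> carry_out([
  {"rot": [0, 0, 0], "xyz": [-0.002, -0.004, 0], "grip": 40},
  {"rot": [0, 0, 0], "xyz": [-0.002, -0.004, 0.02], "grip": 40},
  {"rot": [0, 0, 0], "xyz": [-0.002, -0.004, 0.05], "grip": 40},
  {"rot": [0, 0, 0], "xyz": [-0.002, -0.004, 0.08], "grip": 40},
  {"rot": [0, 0, 0], "xyz": [-0.002, -0.004, 0.105], "grip": 40},
  {"rot": [0, 0, 0], "xyz": [-0.002, -0.004, 0.12], "grip": 40},
  {"rot": [0, 0, 0], "xyz": [-0.002, -0.004, 0.128], "grip": 40},
  {"rot": [0, 0, 0], "xyz": [-0.002, -0.004, 0.13], "grip": 40},
])

```text
clock: 17.85
tool_pos: [0.4004, -0.2466, 0.0212]
eef_rot: [0.708, 0.706, 0.001, -0.0]
contact_force: [-0.7, -0.3, -0.1]
opening: 0.844
finger_force: 0.0
```

```bash
python3 - <<'E'
from h import *
s=r.snapshot("side");t=r.snapshot("top")
b=cv2.resize(s[110:200,330:410],None,fx=5,fy=5);a=cv2.resize(t[240:330,380:450],None,fx=5,fy=5)
cv2.imwrite("pics/m.png",np.clip(np.hstack([a,b])[:,:,::-1].astype(int)*1.5,0,255).astype(np.uint8)); st=r.get_state();print(st['tool_pos'],st['opening'],st['finger_force'],st['contact_force'])
E
```

```text
[ 0.40017575 -0.24720479  0.02245628] 0.8459721087005877 0.0 [-0.26940046 -0.61982986  0.50521204]
```

View pics/m.png

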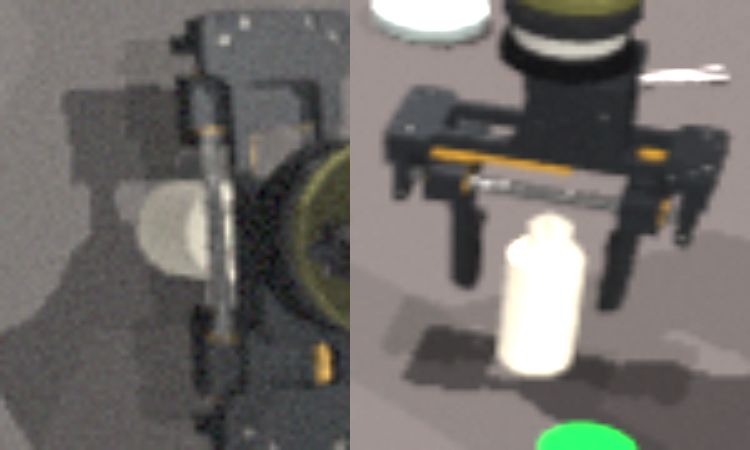

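Fingers straddle the bottle with the body clear (tips side about (352,167), (382,171)). That was the 14th picture viewed, so from here on I use numbers only. Closing.

>>> carry_out([
  {"rot": [0, 0, 0], "xyz": [0, 0, 0], "grip": 80},
  {"rot": [0, 0, 0], "xyz": [0, 0, 0], "grip": 110},
  {"rot": [0, 0, 0], "xyz": [0, 0, 0], "grip": 125},
  {"rot": [0, 0, 0], "xyz": [0, 0, 0], "grip": 140},
  {"rot": [0, 0, 0], "xyz": [0, 0, 0], "grip": 150},
  {"rot": [0, 0, 0], "xyz": [0, 0, 0], "grip": 150},
  {"rot": [0, 0, 0], "xyz": [0, 0, 0], "grip": 150},
], squeeze=15)

```text
clock: 18.53
tool_pos: [0.3984, -0.2484, 0.0231]
eef_rot: [0.709, 0.705, 0.0, 0.0]
contact_force: [-1.1, -0.0, 5.9]
opening: 0.515
finger_force: 15.0
```

```bash
python3 - <<'E'
from h import *
st=r.get_state();print(st['tool_pos'],st['opening'],st['finger_force'],st['contact_force'])
E
```

```text
[ 0.39835466 -0.24844484  0.02311439] 0.5148890699020359 14.999447999783797 [-1.07487804 -0.01045329  5.85440446]
```

>>> carry_out([
  {"rot": [0, 0, 0], "xyz": [0, 0, -0.008], "grip": 150},
  {"rot": [0, 0, 0], "xyz": [0, 0, -0.02], "grip": 150},
  {"rot": [0, 0, 0], "xyz": [0, 0, -0.04], "grip": 150},
  {"rot": [0, 0, 0], "xyz": [0, 0, -0.06], "grip": 150},
  {"rot": [0, 0, 0], "xyz": [0.008, 0.005, -0.08], "grip": 150},
  {"rot": [0, 0, 0], "xyz": [0.025, 0.015, -0.09], "grip": 150},
  {"rot": [0, 0, 0], "xyz": [0.046, 0.027, -0.09], "grip": 150},
  {"rot": [0, 0, 0], "xyz": [0.07, 0.041, -0.09], "grip": 150},
])

```text
clock: 19.2
tool_pos: [0.4393, -0.1791, 0.1131]
eef_rot: [0.71, 0.704, -0.0, 0.0]
contact_force: [0.6, -0.4, -2.2]
opening: 0.516
finger_force: 15.0
```

>>> carry_out([
  {"rot": [0, 0, 0], "xyz": [0.028, 0.016, 0], "grip": 150},
  {"rot": [0, 0, 0], "xyz": [0.056, 0.033, 0], "grip": 150},
  {"rot": [0, 0, 0], "xyz": [0.084, 0.049, 0], "grip": 150},
  {"rot": [0, 0, 0], "xyz": [0.112, 0.065, 0], "grip": 150},
  {"rot": [0, 0, 0], "xyz": [0.14, 0.082, 0], "grip": 150},
  {"rot": [0, 0, 0], "xyz": [0.168, 0.098, 0], "grip": 150},
  {"rot": [0, 0, 0], "xyz": [0.196, 0.114, 0], "grip": 150},
  {"rot": [0, 0, 0], "xyz": [0.22, 0.128, 0], "grip": 150},
])

```text
clock: 19.87
tool_pos: [0.5691, 0.0433, 0.1124]
eef_rot: [0.708, 0.706, 0.0, -0.0]
contact_force: [0.1, 0.3, -1.1]
opening: 0.516
finger_force: 15.0
```

>>> carry_out([
  {"rot": [0, 0, 0], "xyz": [0.02, 0.012, 0], "grip": 150},
  {"rot": [0, 0, 0], "xyz": [0.036, 0.021, 0], "grip": 150},
  {"rot": [0, 0, 0], "xyz": [0.047, 0.027, 0], "grip": 150},
  {"rot": [0, 0, 0], "xyz": [0.051, 0.03, 0.01], "grip": 150},
  {"rot": [0, 0, 0], "xyz": [0.051, 0.03, 0.03], "grip": 150},
  {"rot": [0, 0, 0], "xyz": [0.051, 0.03, 0.05], "grip": 150},
  {"rot": [0, 0, 0], "xyz": [0.051, 0.03, 0.065], "grip": 150},
  {"rot": [0, 0, 0], "xyz": [0.051, 0.03, 0.07], "grip": 150},
])

```text
clock: 20.53
tool_pos: [0.5963, 0.0891, 0.0394]
eef_rot: [0.709, 0.705, -0.003, -0.001]
contact_force: [-0.4, 0.3, -2.2]
opening: 0.518
finger_force: 15.0
```

```bash
python3 - <<'E'
from h import *
r.snapshot("top");t=r.snapshot("top").astype(int); s=r.snapshot("side").astype(int)
st=r.get_state();print(st['tool_pos'],st['opening'],st['finger_force'],st['contact_force'],st['eef_rot'])
g=s.max(2)
# side rows around held bottle: expected pixel of bottle axis
p=r.camera_params("side");K=np.array([[p['fx'],0,p['cx']],[0,p['fy'],p['cy']],[0,0,1.]]);Rm=R.from_quat(p['attitude']).as_matrix().T
pr=lambda X:cv2.projectPoints(np.array([X],float),cv2.Rodrigues(Rm)[0],-Rm@p['position'],K,p['distortion'])[0].ravel()
for X in([.5975,.0926,.024],[.5975,.0926,.06],[.5975,.0926,.096],[.5975,.1156,.024]):print(X,pr(X))
for v in range(195,245,3): print(v,g[v,240:292:2])
E
```

```text
[0.59847649 0.09094617 0.04233704] 0.5128379169916744 14.999838884754695 [ 1.28841077 -0.04964474 -1.47861474] [ 7.09102137e-01  7.05105492e-01 -6.25256295e-04 -1.14915752e-04]
[0.5975, 0.0926, 0.024] [264.38897766 225.67968014]
[0.5975, 0.0926, 0.06] [264.01179562 214.63288956]
[0.5975, 0.0926, 0.096] [263.62059092 203.18348033]
[0.5975, 0.1156, 0.024] [261.05621046 230.78148363]
195 [114 113 112 102  46  32  26  24  35  94  91 174 198 198 189  70  34  35
  33  32 117  96  90  82  73  33]
198 [113 105 106 103  70  33  28  24  32 102 175 200 197 193 202 102  38  33
  34  33  59  86  63  57  46  33]
201 [104 104 103 103  82  33  27  24  21 227 207 207 211 214 199 192  27  32
  32  26  81 104 103 104  74  36]
204 [103 103 103 104 103  33  28  27 214 221 217 226 228 230 226 216  77  30
  34  24  85 103 103 103  97  87]
207 [102 104 103 103 103  47  29  28 136 204 225 230 232 231 229 221  74  29
  32  27  94 103  98  92  88  86]
210 [102 104 103 103 104  85  28  27 107 191 205 213 218 217 215 208  47  31
  32  27  87  88  88  86  88  88]
213 [103 103 105 102 104 103 103 105 122 191 205 2
[... 470 characters left out ...]

 255 255 253 209 234 245 234  96]
228 [ 88  73  47 180 186 199 201 179  83 133 209 218 222 219 214 207 182 135
 254 255 255 255 255 251 148  97]
231 [ 88  99 224 221 216 200 230 118  88  72  77 110 142 142 125  82  72  72
 161 199 230 242 219 151 100  96]
234 [142 213 231 238 238 246 238 200  96  96  93  81  73  71  72  72  72 103
 197 199 203 211 122  53  68  68]
237 [230 244 238 238 250 243 247 242 233 204 103 107  95  95  93 132 222 223
 199 213 208 122  53  54  54  55]
240 [255 255 255 255 255 246 226 220 243 253 250 238 238 238 238 238 238 238
 236 220 105  54  66  64  58  54]
243 [255 254 227 178 178 177 177 178 178 177 210 247 248 247 246 242 238 240
 213 113  69  69  68  68  68  68]
```

>>> carry_out([
  {"rot": [0, 0, 0], "xyz": [0.002, 0, 0.002], "grip": 150},
  {"rot": [0, 0, 0], "xyz": [0.004, 0, 0.004], "grip": 150},
  {"rot": [0, 0, 0], "xyz": [0.004, 0, 0.006], "grip": 150},
  {"rot": [0, 0, 0], "xyz": [0.004, 0, 0.008], "grip": 150},
  {"rot": [0, 0, 0], "xyz": [0.004, 0, 0.01], "grip": 150},
  {"rot": [0, 0, 0], "xyz": [0.004, 0, 0.012], "grip": 150},
  {"rot": [0, 0, 0], "xyz": [0.004, 0, 0.012], "grip": 150},
  {"rot": [0, 0, 0], "xyz": [0.004, 0, 0.012], "grip": 150},
])

```text
clock: 21.35
tool_pos: [0.5988, 0.0957, 0.0306]
eef_rot: [0.709, 0.705, -0.0, 0.0]
contact_force: [-0.4, 1.0, -2.1]
opening: 0.519
finger_force: 15.0
```

>>> carry_out([
  {"rot": [0, 0, 0], "xyz": [-0.0005, -0.001, 0.001], "grip": 150},
  {"rot": [0, 0, 0], "xyz": [-0.0005, -0.001, 0.002], "grip": 150},
  {"rot": [0, 0, 0], "xyz": [-0.0005, -0.001, 0.0025], "grip": 150},
  {"rot": [0, 0, 0], "xyz": [-0.0005, -0.001, 0.003], "grip": 150},
  {"rot": [0, 0, 0], "xyz": [-0.0005, -0.001, 0.0035], "grip": 150},
  {"rot": [0, 0, 0], "xyz": [-0.0005, -0.001, 0.0035], "grip": 150},
])

```text
clock: 21.85
tool_pos: [0.598, 0.0953, 0.0273]
eef_rot: [0.709, 0.705, 0.0, 0.0]
contact_force: [-0.5, 0.1, -1.3]
opening: 0.515
finger_force: 15.0
```

>>> carry_out([
  {"rot": [0, 0, 0], "xyz": [0, 0, 0.0004], "grip": 150},
  {"rot": [0, 0, 0], "xyz": [0, 0, 0.0008], "grip": 150},
  {"rot": [0, 0, 0], "xyz": [0, 0, 0.001], "grip": 150},
  {"rot": [0, 0, 0], "xyz": [0, 0, 0.001], "grip": 150},
])

```text
clock: 22.18
tool_pos: [0.598, 0.0954, 0.0272]
eef_rot: [0.709, 0.705, 0.0, 0.0]
contact_force: [-1.8, -1.3, 7.2]
opening: 0.514
finger_force: 15.0
```

Seated. Releasing and rising, then to the jar.

>>> carry_out([
  {"rot": [0, 0, 0], "xyz": [0, 0, -0.001], "grip": 115},
  {"rot": [0, 0, 0], "xyz": [0, 0, -0.001], "grip": 100},
  {"rot": [0, 0, 0], "xyz": [0, 0, -0.001], "grip": 70},
  {"rot": [0, 0, 0], "xyz": [0, 0, -0.001], "grip": 50},
  {"rot": [0, 0, 0], "xyz": [0, 0, -0.015], "grip": 40},
  {"rot": [0, 0, 0], "xyz": [0, 0, -0.04], "grip": 40},
  {"rot": [0, 0, 0], "xyz": [0, 0, -0.075], "grip": 40},
  {"rot": [0, 0, 0], "xyz": [0, 0, -0.11], "grip": 40},
])

```text
clock: 22.85
tool_pos: [0.5971, 0.0953, 0.1377]
eef_rot: [0.709, 0.706, -0.001, -0.001]
contact_force: [0.7, 0.2, 0.0]
opening: 0.844
finger_force: 0.0
```

>>> carry_out([
  {"rot": [0, 0, 0], "xyz": [-0.01, -0.02, -0.005], "grip": 40},
  {"rot": [0, 0, 0], "xyz": [-0.022, -0.045, -0.005], "grip": 40},
  {"rot": [0, 0, 0], "xyz": [-0.036, -0.073, -0.005], "grip": 40},
  {"rot": [0, 0, 0], "xyz": [-0.05, -0.101, -0.005], "grip": 40},
  {"rot": [0, 0, 0], "xyz": [-0.062, -0.127, -0.005], "grip": 40},
  {"rot": [0, 0, 0], "xyz": [-0.073, -0.148, -0.005], "grip": 40},
  {"rot": [0, 0, 0], "xyz": [-0.08, -0.162, -0.005], "grip": 40},
  {"rot": [0, 0, 0], "xyz": [-0.083, -0.167, -0.005], "grip": 40},
])

```text
clock: 23.52
tool_pos: [0.428, 0.0115, 0.1419]
eef_rot: [0.709, 0.705, -0.001, 0.0]
contact_force: [-0.2, -0.6, -0.6]
opening: 0.842
finger_force: 0.0
```

```bash
python3 - <<'E'
from h import *
r.snapshot("top");t=r.snapshot("top").astype(int); s=r.snapshot("side").astype(int)
st=r.get_state();print(st['tool_pos'],st['opening'],st['contact_force'])
g=t.max(2)
for v in range(190,226,2): print(v,g[v,255:300:2])
g=s.max(2)
for v in range(198,242,4): print(v,g[v,240:292:2])
E
```

```text
[0.43169778 0.01355563 0.14179682] 0.8480900175073992 [-0.19464471  0.50153017 -0.14630752]
190 [233 233 235 236 230 233 227 227 229 213 210 234 217 201 185 185 176 171
 187 188  85  85  84]
192 [237 238 237 238 239 240 238 238 238 240 239 239 239 239 240 240 241 240
 236 214  85  82  85]
194 [238 237 238 239 238 238 239 240 232 233 227 233 227 237 238 237 238 238
 240 225  90  87  88]
196 [238 237 237 237 238 238 238 229 234 232 232 232 231 228 231 238 238 238
 238 201  84  87  84]
198 [240 237 239 238 237 239 227 232 229 240 238 238 235 233 233 239 238 238
 226 190  79  86  91]
200 [233 239 237 238 239 227 231 233 239 214 236 238 240 234 233 233 238 239
 218 176  78  86  84]
202 [184 241 238 238 241 175 221 230 236 236 193 233 240 232 235 222 239 238
 228 176  80  88  84]
204 [170 239 239 239 219 181 241 199 216 232 237 240 239 229 235 182 236 239
 215 172  84  84  87]
206 [172 231 238 240 203 157 189 163 184 230 244 234 188 235 237 152 232 240
 196 165  86  83  89]
208 [172 234 238 239 203 133 200 237 231 203 186 215 231 237 216 133 231 240
 213 170  83  88  84]
210 [172 239 237 2
[... 1294 characters left out ...]

 100  99 100  99 100 100 100 100]
218 [109 108 108 109 109 109 109 252 195 196 210 216 220 219 216 206 186 106
  99  99  99 100  99 100 100  99]
222 [109 108 109 110 109 217 238 253 234 197 209 214 220 220 217 206 187 235
 243 249 206 101  99 100 101  99]
226 [109 110 109 140 250 247 255 255 247 196 208 216 219 218 215 207 187 253
 255 255 255 254 252 250 226 100]
230 [109 108 252 208 255 255 255 231 167 195 208 215 219 218 215 205 185  99
 250 255 255 255 254 164  91  99]
234 [217 241 253 255 255 255 255 249 159 176 208 215 219 218 214 209 126 132
 245 255 255 245 122 106 109 109]
238 [228 255 255 255 255 255 255 255 255 255 254 247 197 186 233 236 253 255
 255 255 202 104 109 109 108 109]
```

Bottle is well placed: axis u≈264.9 against 264.4 expected, base front v≈237 against 236.9. Now descending on the jar.

>>> carry_out([
  {"rot": [0, 0, 0], "xyz": [0, 0, 0.02], "grip": 30},
  {"rot": [0, 0, 0], "xyz": [0, 0, 0.045], "grip": 30},
  {"rot": [0, 0, 0], "xyz": [0, 0, 0.075], "grip": 30},
  {"rot": [0, 0, 0], "xyz": [0, 0, 0.1], "grip": 30},
  {"rot": [0, 0, 0], "xyz": [0, 0, 0.125], "grip": 30},
  {"rot": [0, 0, 0], "xyz": [0, 0, 0.138], "grip": 30},
  {"rot": [0, 0, 0], "xyz": [0, 0, 0.145], "grip": 30},
  {"rot": [0, 0, 0], "xyz": [0, 0, 0.147], "grip": 30},
])

```text
clock: 24.33
tool_pos: [0.4321, 0.0145, -0.008]
eef_rot: [0.708, 0.706, 0.0, 0.0]
contact_force: [-0.3, 0.1, 0.5]
opening: 0.878
finger_force: 0.0
```

>>> carry_out([
  {"rot": [0, 0, 0], "xyz": [0, 0, 0], "grip": 50},
  {"rot": [0, 0, 0], "xyz": [0, 0, 0], "grip": 80},
  {"rot": [0, 0, 0], "xyz": [0, 0, 0], "grip": 95},
  {"rot": [0, 0, 0], "xyz": [0, 0, 0], "grip": 110},
  {"rot": [0, 0, 0], "xyz": [0, 0, 0], "grip": 125},
  {"rot": [0, 0, 0], "xyz": [0, 0, 0], "grip": 125},
  {"rot": [0, 0, 0], "xyz": [0, 0, 0], "grip": 125},
  {"rot": [0, 0, 0], "xyz": [0, 0, 0], "grip": 125},
], squeeze=15)

```text
clock: 25.0
tool_pos: [0.4314, 0.0132, -0.0051]
eef_rot: [0.709, 0.705, 0.001, 0.001]
contact_force: [1.1, 0.5, 7.2]
opening: 0.605
finger_force: 15.0
```

>>> carry_out([
  {"rot": [0, 0, 0], "xyz": [0, 0, -0.008], "grip": 125},
  {"rot": [0, 0, 0], "xyz": [0, 0, -0.02], "grip": 125},
  {"rot": [0, 0, 0], "xyz": [0, 0, -0.04], "grip": 125},
  {"rot": [0, 0, 0], "xyz": [0, 0, -0.06], "grip": 125},
  {"rot": [0, 0, 0], "xyz": [0.008, 0.006, -0.075], "grip": 125},
  {"rot": [0, 0, 0], "xyz": [0.022, 0.017, -0.08], "grip": 125},
  {"rot": [0, 0, 0], "xyz": [0.042, 0.032, -0.08], "grip": 125},
  {"rot": [0, 0, 0], "xyz": [0.064, 0.049, -0.08], "grip": 125},
])

```text
clock: 25.67
tool_pos: [0.4795, 0.076, 0.0749]
eef_rot: [0.71, 0.705, -0.001, 0.0]
contact_force: [1.2, -0.1, -2.1]
opening: 0.607
finger_force: 15.0
```

>>> carry_out([
  {"rot": [0, 0, 0], "xyz": [0.024, 0.018, 0], "grip": 125},
  {"rot": [0, 0, 0], "xyz": [0.048, 0.037, 0], "grip": 125},
  {"rot": [0, 0, 0], "xyz": [0.072, 0.055, 0], "grip": 125},
  {"rot": [0, 0, 0], "xyz": [0.096, 0.074, 0], "grip": 125},
  {"rot": [0, 0, 0], "xyz": [0.12, 0.092, 0], "grip": 125},
  {"rot": [0, 0, 0], "xyz": [0.14, 0.108, 0], "grip": 125},
  {"rot": [0, 0, 0], "xyz": [0.156, 0.12, 0], "grip": 125},
  {"rot": [0, 0, 0], "xyz": [0.164, 0.126, 0], "grip": 125},
])

```text
clock: 26.33
tool_pos: [0.6071, 0.2431, 0.0738]
eef_rot: [0.708, 0.706, 0.001, -0.001]
contact_force: [-0.2, 0.6, -1.0]
opening: 0.603
finger_force: 15.0
```

>>> carry_out([
  {"rot": [0, 0, 0], "xyz": [0.002, 0.0015, 0.01], "grip": 125},
  {"rot": [0, 0, 0], "xyz": [0.002, 0.0015, 0.025], "grip": 125},
  {"rot": [0, 0, 0], "xyz": [0.002, 0.0015, 0.04], "grip": 125},
  {"rot": [0, 0, 0], "xyz": [0.002, 0.0015, 0.053], "grip": 125},
  {"rot": [0, 0, 0], "xyz": [0.002, 0.0015, 0.062], "grip": 125},
  {"rot": [0, 0, 0], "xyz": [0.002, 0.0015, 0.066], "grip": 125},
  {"rot": [0, 0, 0], "xyz": [0.002, 0.0015, 0.068], "grip": 125},
  {"rot": [0, 0, 0], "xyz": [0.002, 0.0015, 0.068], "grip": 125},
])

```text
clock: 27.0
tool_pos: [0.608, 0.2421, 0.0058]
eef_rot: [0.709, 0.705, -0.0, -0.0]
contact_force: [-0.1, -1.3, -0.6]
opening: 0.605
finger_force: 15.0
```

```bash
python3 - <<'E'
from h import *
r.snapshot("top");r.snapshot("top")
st=r.get_state();print(st['tool_pos'],st['opening'],st['contact_force'])
E
```

```text
[0.60858103 0.24253708 0.00678902] 0.6063901540810864 [ 0.35445672  0.18710556 -1.6865538 ]
```

>>> carry_out([
  {"rot": [0, 0, 0], "xyz": [0.0005, -0.0005, 0.0015], "grip": 125},
  {"rot": [0, 0, 0], "xyz": [0.0005, -0.0005, 0.003], "grip": 125},
  {"rot": [0, 0, 0], "xyz": [0.0005, -0.0005, 0.0045], "grip": 125},
  {"rot": [0, 0, 0], "xyz": [0.0005, -0.0005, 0.0055], "grip": 125},
  {"rot": [0, 0, 0], "xyz": [0.0005, -0.0005, 0.0062], "grip": 125},
  {"rot": [0, 0, 0], "xyz": [0.0005, -0.0005, 0.0068], "grip": 125},
  {"rot": [0, 0, 0], "xyz": [0.0005, -0.0005, 0.0072], "grip": 125},
  {"rot": [0, 0, 0], "xyz": [0.0005, -0.0005, 0.0072], "grip": 125},
])

```text
clock: 27.77
tool_pos: [0.6076, 0.2428, -0.0009]
eef_rot: [0.709, 0.705, -0.0, 0.0]
contact_force: [0.2, 0.5, -0.3]
opening: 0.605
finger_force: 15.0
```

>>> carry_out([
  {"rot": [0, 0, 0], "xyz": [0, 0, 0.0004], "grip": 125},
  {"rot": [0, 0, 0], "xyz": [0, 0, 0.0008], "grip": 125},
  {"rot": [0, 0, 0], "xyz": [0, 0, 0.0008], "grip": 125},
  {"rot": [0, 0, 0], "xyz": [0, 0, 0.0008], "grip": 125},
])

```text
clock: 28.1
tool_pos: [0.6077, 0.2427, -0.001]
eef_rot: [0.709, 0.705, 0.0, 0.0]
contact_force: [-2.1, -1.4, 4.6]
opening: 0.607
finger_force: 15.0
```

>>> carry_out([
  {"rot": [0, 0, 0], "xyz": [0, 0, -0.001], "grip": 95},
  {"rot": [0, 0, 0], "xyz": [0, 0, -0.001], "grip": 85},
  {"rot": [0, 0, 0], "xyz": [0, 0, -0.001], "grip": 60},
  {"rot": [0, 0, 0], "xyz": [0, 0, -0.001], "grip": 40},
  {"rot": [0, 0, 0], "xyz": [0, 0, -0.015], "grip": 40},
  {"rot": [0, 0, 0], "xyz": [0, 0, -0.04], "grip": 40},
  {"rot": [0, 0, 0], "xyz": [0, 0, -0.075], "grip": 40},
  {"rot": [0, 0, 0], "xyz": [0, 0, -0.1], "grip": 40},
])

```text
clock: 28.77
tool_pos: [0.608, 0.2435, 0.1012]
eef_rot: [0.709, 0.705, 0.001, -0.0]
contact_force: [0.7, 0.7, 0.8]
opening: 0.841
finger_force: 0.0
```

>>> carry_out([
  {"rot": [0, 0, 0], "xyz": [-0.014, -0.02, 0], "grip": 60},
  {"rot": [0, 0, 0], "xyz": [-0.034, -0.048, 0], "grip": 90},
  {"rot": [0, 0, 0], "xyz": [-0.056, -0.079, 0], "grip": 110},
  {"rot": [0, 0, 0], "xyz": [-0.078, -0.11, 0], "grip": 110},
  {"rot": [0, 0, 0], "xyz": [-0.098, -0.138, 0], "grip": 110},
  {"rot": [0, 0, 0], "xyz": [-0.114, -0.161, 0], "grip": 110},
  {"rot": [0, 0, 0], "xyz": [-0.124, -0.175, 0], "grip": 110},
  {"rot": [0, 0, 0], "xyz": [-0.127, -0.179, 0], "grip": 110},
])

```text
clock: 29.43
tool_pos: [0.4254, 0.1142, 0.0991]
eef_rot: [0.709, 0.705, -0.002, 0.001]
contact_force: [-0.6, -0.2, 0.0]
opening: 0.568
finger_force: 0.0
```

```bash
python3 - <<'E'
from h import *
r.snapshot("top");t=r.snapshot("top"); s=r.snapshot("side").astype(int)
st=r.get_state();print(st['tool_pos'],st['opening'],st['contact_force'])
e,d=blob(t,(213,203),14,0,110,0);print("jar lid",e,d,onz("top",e,.068),"target .6077 .2426")
print("side row",s.max(2)[200:275:5,215:265:2])
E
```

```text
[0.42954154 0.11767693 0.09882215] 0.5692781493388861 [ 0.46300957 -0.07101673 -0.96629068]
jar lid (212.01191425323486, 203.25139713287354) (21.52379608154297, 27.23879623413086) [0.60079222 0.23855638 0.068     ] target .6077 .2426
side row [[237 210 108  96  99 112 112 112 112 114 112 113 112 113 112 113 112 113
  113 112 113 112 111 181 252]
 [236 168  84  55  67  97 112 111 113 112 113 112 112 112 112 112 112 112
  112 111 112 113 204 249 255]
 [ 69  68  67  67 108 113 112 113 112 112 112 112 112 112 113 112 113 112
  108 101 180 255 255 255 254]
 [113 112 111 111 112 113 112 112 113 113 112 112 112 112 112 113 112 111
  111 104 122 195 208 225 234]
 [113 113 113 111 112 112 112 112 112 112 111 112 113 112 113 113 113 113
  161 251 237 195 209 217 221]
 [113 111 112 112 113 113 112 112 112 111 112 112 112 113 113 112 175 251
  250 255 255 193 207 217 221]
 [112 111 112 111 111 111 112 113 113 112 111 112 113 112 181 250 252 255
  255 254 163 188 208 218 221]
 [112 112 113 111 112 111 112 113 112 110 113 112 221 246 252 255 255 255
  255 255 249 163 176 211 222]
 [112 113 112 113 111 113 113 113  97  76  66 145 182 233 255 255 255 254
  252 251 254 255 255 255 255]
 [112 111 112 112 112 103  39  37  36  36  37  36  36  36  37  37 127 164
  162 164 164 163 163 164 252]
 [111 112 112 112 111  83  35  36  37  36  36  35  38  36  37  28 105 176
  177 175 168 163 163 163 252]
 [113 112 111 112 251 220 192  17  17  18  18  19  17  18  17 237 196 196
  161 166 231 254 255 255 255]
 [112 112 253 218 255 255 236 234 211 193 181 182 182 181 192 199 226 254
  255 255 255 255 255 255 253]
 [254 230 255 255 255 252 176 164 167 172 176 175 175 173 169 161 148 116
  255 255 255 255 255 179 103]
 [255 255 255 255 255 255 166 167 167 171 175 176 175 172 168 160 127 238
  248 255 255 209 118 113 112]]
```

>>> carry_out([
  {"rot": [0, 0, 0], "xyz": [0, 0, 0.015], "grip": 110},
  {"rot": [0, 0, 0], "xyz": [0, 0, 0.035], "grip": 110},
  {"rot": [0, 0, 0], "xyz": [0, 0, 0.06], "grip": 110},
  {"rot": [0, 0, 0], "xyz": [0, 0, 0.08], "grip": 110},
  {"rot": [0, 0, 0], "xyz": [0, 0, 0.095], "grip": 110},
  {"rot": [0, 0, 0], "xyz": [0, 0, 0.104], "grip": 110},
  {"rot": [0, 0, 0], "xyz": [0, 0, 0.108], "grip": 110},
  {"rot": [0, 0, 0], "xyz": [0, 0, 0.108], "grip": 110},
])

```text
clock: 30.25
tool_pos: [0.4299, 0.1183, -0.0113]
eef_rot: [0.708, 0.706, 0.001, 0.0]
contact_force: [0.4, 0.6, 0.7]
opening: 0.57
finger_force: 0.0
```

```bash
python3 - <<'E'
from h import *
p=r.camera_params("side");K=np.array([[p['fx'],0,p['cx']],[0,p['fy'],p['cy']],[0,0,1.]]);Rm=R.from_quat(p['attitude']).as_matrix().T
pr=lambda X:cv2.projectPoints(np.array([X],float),cv2.Rodrigues(Rm)[0],-Rm@p['position'],K,p['distortion'])[0].ravel()
print(pr([.6077,.2426,.034]),pr([.6077,.2426,.068]),pr([.6077,.2696,.004]))
r.snapshot("top");s=r.snapshot("side").astype(int).max(2)
st=r.get_state();print(st['tool_pos'],st['opening'],st['contact_force'])
print(s[236:280:2,236])
print("vial exp",pr([.4285,.116,.056]))
print(s[228:262:3,302:346:2])
E
```

```text
[236.59675017 257.72532832] [235.68540294 246.77344965] [232.59000896 274.38420717]
[ 0.4293912   0.11801773 -0.01016777] 0.5662918420977323 [ 0.35051168 -0.16739477 -0.01293348]
[102 136 133  36  37  35  36  36  36  27  19 242 179 174 173 174 174 174
 174 139 254 255]
vial exp [324.67183837 235.27052209]
[[ 34  33  34  73  42  36  96  77  81  79  73  72  74  79  79  92  96  64
   29  32  32  31]
 [100  93  72  33  30  25  24  86  92  93  94  91  82  73  75  86  82  43
   43  44  44  44]
 [103 103  80  32  30  26  31  85  87 152 196 196 196 185  87  87  79  34
   33  32  35  35]
 [ 87  89  98  33  29  27  22  82  87 158 204 199 200 205  90  87  54  31
   36  34  34  32]
 [ 86  87  87  35  28  27  22  88  88 195 205 214 213 200 105  86  39  31
   33  31  73  82]
 [ 51  60  61  35  28  28  29  86  90 130 166 174 171 141  89  87  50  28
   34  32  86  86]
 [ 60  49  44  39  29  27  39  46  59 124 141 149 147 136  87  79  30  30
   32  60  87  87]
 [ 46  46  44  45  45  45  46  44  69 116 127 133 136 121  86  72  28  30
   29  85  87  83]
 [ 45  44  45  44  46  46  47  46  92 119 127 131 127  95  46  40  29  32
   40  53  61 116]
 [ 55  55  49  46  58  54  55  64  87  63  87  97  85  48  45  45  44  45
   45  45  45 115]
 [ 78  59  60  57  59  60  59  57  66  59  58  56  55  45  45  44  45  45
   45  45  47 111]
 [112 103  98  80  59  58  83  98  67  59  58  59  57  58  59  60  51  46
   46  45  50 106]]
```

Jar is on target (axis 236.6, base front about 274, as predicted). Vial is between the fingers; closing.

>>> carry_out([
  {"rot": [0, 0, 0], "xyz": [-0.001, 0, 0], "grip": 130},
  {"rot": [0, 0, 0], "xyz": [-0.001, 0, 0], "grip": 155},
  {"rot": [0, 0, 0], "xyz": [-0.001, 0, 0], "grip": 170},
  {"rot": [0, 0, 0], "xyz": [-0.001, 0, 0], "grip": 185},
  {"rot": [0, 0, 0], "xyz": [-0.001, 0, 0], "grip": 200},
  {"rot": [0, 0, 0], "xyz": [-0.001, 0, 0], "grip": 200},
  {"rot": [0, 0, 0], "xyz": [-0.001, 0, 0], "grip": 200},
  {"rot": [0, 0, 0], "xyz": [-0.001, 0, 0], "grip": 200},
], squeeze=12)

```text
clock: 31.02
tool_pos: [0.4285, 0.1157, -0.0095]
eef_rot: [0.709, 0.705, 0.0, 0.0]
contact_force: [1.2, 0.4, 4.8]
opening: 0.292
finger_force: 12.0
```

```bash
python3 - <<'E'
from h import *
st=r.get_state();print(st['tool_pos'],st['opening'],st['finger_force'],st['contact_force'])
E
```

```text
[ 0.42846167  0.11572424 -0.00953122] 0.29166451131057286 12.00024931516964 [1.16473671 0.40188826 4.79453831]
```

>>> carry_out([
  {"rot": [0, 0, 0], "xyz": [0, 0, -0.008], "grip": 200},
  {"rot": [0, 0, 0], "xyz": [0, 0, -0.022], "grip": 200},
  {"rot": [0, 0, 0], "xyz": [0, 0, -0.045], "grip": 200},
  {"rot": [0, 0, 0], "xyz": [0.006, 0.004, -0.07], "grip": 200},
  {"rot": [0, 0, 0], "xyz": [0.016, 0.014, -0.09], "grip": 200},
  {"rot": [0, 0, 0], "xyz": [0.027, 0.032, -0.09], "grip": 200},
  {"rot": [0, 0, 0], "xyz": [0.038, 0.054, -0.09], "grip": 200},
  {"rot": [0, 0, 0], "xyz": [0.046, 0.078, -0.09], "grip": 200},
])

```text
clock: 31.68
tool_pos: [0.5063, 0.162, 0.0807]
eef_rot: [0.708, 0.706, -0.0, -0.001]
contact_force: [-0.1, 0.2, -1.1]
opening: 0.289
finger_force: 12.0
```

>>> carry_out([
  {"rot": [0, 0, 0], "xyz": [0.004, 0.022, 0], "grip": 200},
  {"rot": [0, 0, 0], "xyz": [0.005, 0.044, 0], "grip": 200},
  {"rot": [0, 0, 0], "xyz": [0.0055, 0.064, 0], "grip": 200},
  {"rot": [0, 0, 0], "xyz": [0.0055, 0.08, 0], "grip": 200},
  {"rot": [0, 0, 0], "xyz": [0.0055, 0.09, 0], "grip": 200},
  {"rot": [0, 0, 0], "xyz": [0.0055, 0.096, 0], "grip": 200},
  {"rot": [0, 0, 0], "xyz": [0.0055, 0.0962, 0], "grip": 200},
  {"rot": [0, 0, 0], "xyz": [0.0055, 0.0962, 0], "grip": 200},
])

```text
clock: 32.35
tool_pos: [0.6016, 0.1662, 0.0798]
eef_rot: [0.709, 0.705, -0.001, -0.0]
contact_force: [-0.2, 1.0, -1.2]
opening: 0.285
finger_force: 12.0
```

>>> carry_out([
  {"rot": [0, 0, 0], "xyz": [0, 0, 0.01], "grip": 200},
  {"rot": [0, 0, 0], "xyz": [0, 0, 0.025], "grip": 200},
  {"rot": [0, 0, 0], "xyz": [0, 0, 0.045], "grip": 200},
  {"rot": [0, 0, 0], "xyz": [0, 0, 0.06], "grip": 200},
  {"rot": [0, 0, 0], "xyz": [0, 0, 0.07], "grip": 200},
  {"rot": [0, 0, 0], "xyz": [0, 0, 0.076], "grip": 200},
  {"rot": [0, 0, 0], "xyz": [0, 0, 0.078], "grip": 200},
  {"rot": [0, 0, 0], "xyz": [0, 0, 0.078], "grip": 200},
])

```text
clock: 33.02
tool_pos: [0.6023, 0.1664, 0.0018]
eef_rot: [0.709, 0.705, -0.0, -0.0]
contact_force: [0.6, 0.2, 0.1]
opening: 0.292
finger_force: 12.0
```

```bash
python3 - <<'E'
from h import *
r.snapshot("top");r.snapshot("top")
st=r.get_state();print(st['tool_pos'],st['opening'],st['contact_force'])
E
```

```text
[0.60294136 0.16667166 0.00281934] 0.2860765536082314 [-0.05411414  0.61294838  0.76635874]
```

>>> carry_out([
  {"rot": [0, 0, 0], "xyz": [0.0005, 0, 0.002], "grip": 200},
  {"rot": [0, 0, 0], "xyz": [0.0005, 0, 0.004], "grip": 200},
  {"rot": [0, 0, 0], "xyz": [0.0005, 0, 0.0055], "grip": 200},
  {"rot": [0, 0, 0], "xyz": [0.0005, 0, 0.0065], "grip": 200},
  {"rot": [0, 0, 0], "xyz": [0.0005, 0, 0.0072], "grip": 200},
  {"rot": [0, 0, 0], "xyz": [0.0005, 0, 0.0077], "grip": 200},
  {"rot": [0, 0, 0], "xyz": [0.0005, 0, 0.008], "grip": 200},
  {"rot": [0, 0, 0], "xyz": [0.0005, 0, 0.008], "grip": 200},
])

```text
clock: 33.78
tool_pos: [0.6025, 0.1668, -0.0055]
eef_rot: [0.709, 0.705, 0.0, 0.0]
contact_force: [-1.1, -0.8, 3.2]
opening: 0.288
finger_force: 12.0
```

>>> carry_out([
  {"rot": [0, 0, 0], "xyz": [0, 0, 0.0004], "grip": 200},
  {"rot": [0, 0, 0], "xyz": [0, 0, 0.0008], "grip": 200},
  {"rot": [0, 0, 0], "xyz": [0, 0, 0.0008], "grip": 200},
  {"rot": [0, 0, 0], "xyz": [0, 0, 0.0008], "grip": 200},
])

```text
clock: 34.12
tool_pos: [0.6026, 0.1668, -0.0055]
eef_rot: [0.709, 0.705, 0.0, 0.0]
contact_force: [-1.3, -1.0, 9.9]
opening: 0.289
finger_force: 12.0
```

Seated. Releasing, rising clear, and moving back out of the cameras' way.

>>> carry_out([
  {"rot": [0, 0, 0], "xyz": [0, 0, -0.001], "grip": 175},
  {"rot": [0, 0, 0], "xyz": [0, 0, -0.001], "grip": 165},
  {"rot": [0, 0, 0], "xyz": [0, 0, -0.001], "grip": 140},
  {"rot": [0, 0, 0], "xyz": [0, 0, -0.001], "grip": 110},
  {"rot": [0, 0, 0], "xyz": [0, 0, -0.015], "grip": 110},
  {"rot": [0, 0, 0], "xyz": [0, 0, -0.04], "grip": 110},
  {"rot": [0, 0, 0], "xyz": [0, 0, -0.08], "grip": 110},
  {"rot": [0, 0, 0], "xyz": [0, 0, -0.12], "grip": 110},
])

```text
clock: 34.78
tool_pos: [0.6014, 0.1666, 0.1146]
eef_rot: [0.709, 0.706, -0.001, -0.001]
contact_force: [1.5, 0.3, 0.2]
opening: 0.566
finger_force: 0.0
```

>>> carry_out([
  {"rot": [0, 0, 0], "xyz": [0, -0.02, -0.02], "grip": 110},
  {"rot": [0, 0, 0], "xyz": [0, -0.045, -0.035], "grip": 110},
  {"rot": [0, 0, 0], "xyz": [0, -0.075, -0.04], "grip": 110},
  {"rot": [0, 0, 0], "xyz": [0, -0.105, -0.04], "grip": 110},
  {"rot": [0, 0, 0], "xyz": [0, -0.135, -0.04], "grip": 110},
  {"rot": [0, 0, 0], "xyz": [0, -0.155, -0.04], "grip": 110},
  {"rot": [0, 0, 0], "xyz": [0, -0.165, -0.04], "grip": 110},
  {"rot": [0, 0, 0], "xyz": [0, -0.165, -0.04], "grip": 110},
])

```text
clock: 35.45
tool_pos: [0.4351, 0.1675, 0.1544]
eef_rot: [0.708, 0.707, -0.001, 0.0]
contact_force: [0.2, -0.0, 0.6]
opening: 0.567
finger_force: 0.0
```

```bash
python3 - <<'E'
from h import *
r.snapshot("top");t=r.snapshot("top");S=r.snapshot("side")
st=r.get_state();print(st['clock'],st['tool_pos'],st['qd'].round(3),st['contact_force'])
def rep(n,im,mask,box,z,lbl):
    u0,v0,u1,v1=box;m=mask(im[v0:v1,u0:u1].astype(int)).astype(np.uint8)
    cs,_=cv2.findContours(m,cv2.RETR_EXTERNAL,cv2.CHAIN_APPROX_NONE);k=max(cs,key=cv2.contourArea)
    x,y,w,h=cv2.boundingRect(k);c=(x+u0+(w-1)/2,y+v0+(h-1)/2);print(lbl,c,w,h,onz(n,c,z)[:2])
dark=lambda a:a.max(2)<60
rep("side",S,dark,(218,230,256,260),.061,"jar lid (z mid 61)")
lit=lambda a:a.max(2)>150
rep("top",t,lit,(363,178,392,206),.06,"lid")
for a,b in(("top",t),("side",S)):
    pass
p=r.camera_params("side");K=np.array([[p['fx'],0,p['cx']],[0,p['fy'],p['cy']],[0,0,1.]]);Rm=R.from_quat(p['attitude']).as_matrix().T
pr=lambda X:cv2.projectPoints(np.array([X],float),cv2.Rodrigues(Rm)[0],-Rm@p['position'],K,p['distortion'])[0].ravel()
for X in([.6027,.1672,.06],[.6027,.1672,.025],[.6027,.1802,.004],[.6244,-.1512,.06],[.6244,-.1512,.076]):print(X,pr(X).round(1))
g=S.astype(int).max(2)
print(g[220:262:3,236:272:2]); print(g[150:190:3,270:308:2])
E
```

```text
35.6 [0.43875136 0.16787844 0.15390921] [ 0.003  0.011  0.005 -0.009  0.002 -0.004 -0.005] [ 0.28332226 -0.02482406 -0.30087582]
jar lid (z mid 61) (236.0, 249.0) 21 17 [0.60751973 0.2422996 ]
lid (377.5, 191.5) 24 24 [ 0.62366217 -0.15346574]
[0.6027, 0.1672, 0.06] [250.7 231.1]
[0.6027, 0.1672, 0.025] [251.3 242. ]
[0.6027, 0.1802, 0.004] [249.6 251.6]
[0.6244, -0.1512, 0.06] [286.3 167.5]
[0.6244, -0.1512, 0.076] [286.3 162.9]
[[113 113 112 113 113 112 114 113 249 219 232 201 215 219 223 221 216 202]
 [112 112 113 113 113 113 113 250 216 255 246 202 214 219 223 221 217 205]
 [112 113 112 112 112 145 251 248 255 255 249 200 214 220 223 220 215 205]
 [112 112 112 112 222 245 254 255 255 254 171 201 214 221 222 220 216 204]
 [112 113 113 249 226 252 255 255 255 255 189 200 213 220 223 220 214 204]
 [112 113 251 218 255 253 208 222 219 202 185 167 188 223 222 220 204 152]
 [146 252 232 255 255 254 249 251 253 249 247 255 254 247 190 169 219 225]
 [ 36  38  56 135 249 253 203 195 197 192 198 253 255 255 255 255 255 255]
 [ 37  36  35  37  37  47 172 177 175 173 155 164 164 233 255 255 
[... 819 characters left out ...]
  29  31  31  92  33  35  34  35  34  35  36
   35]
 [255 208  35  34  31  27  26  26 174 241 243 128 153 163 153 144 139  95
   53]
 [255 255 246  35  29  60  74  77 195 223  74  61  58  57  45  38  33  27
  246]
 [255 212  36  34  30  33  69 108  74  55  35  35  41  45  49 109  83  53
  248]
 [255 181  35  50  40 105 164 169 175 113  35  35  35  33  34 104  67  91
   92]
 [255 255 205  37  35  37  38  62  71  50  27  34  34  35  34  30  29  27
  255]
 [255 255 255 255 254 246 197 104  79 118 117 230 253 255 142  32  31  24
   25]
 [255 255 255 255 255 255 255 255 255 255 255 255 255 255 204  33  29  26
   23]
 [228 238 244 246 251 253 255 255 255 255 255 255 255 255 242  34  29  28
   21]]
```

All places check out within about 2 mm, and nothing is touched. Handing in.

```bash
python3 -c "
from plant import r
print(r.finish_job())"
```

```text
the job is handed in; nothing more can be done
None
```

The job is handed in at about 36 s: the dish with its lid is on the disc, and the wash bottle, jar and vial stand on their tray circles. The last camera checks put everything within about 2–3 mm of its place, but I don't have the judge's result.

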